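Glue up a ribbed panel under the set load

ROBOT

A 7-joint arm with a two-finger parallel gripper is mounted at the origin on the work surface. World frame = base frame: x ahead of the robot, y to its left, z up, the work surface at z = 0. Lengths are in m, angles in rad, forces in N, time in s.
With the tool pointing down it reaches from about 0.425 to 0.875 m from the base axis. Payload 4.7 kg.
Tool frame: the origin (TCP) lies midway between the tips of the shut fingers; the grasp point (between the pads) lies 19 mm behind it; z points along the fingers, y is the direction in which the jaws open and shut (so a half turn about z gives the same grasp; the last joint's range is limited). The gripper opens to 87 mm and grips with 3 to 60 N. Pads are 19 mm wide; open, the fingers measure 117 mm over their backs; the gripper's body (75 mm by 190 mm) begins 51 mm behind the grasp point.
Start: joints at [-1.262, 0.321, -0.07, 1.45, 0.023, 1.371, -0.057], TCP at [0.189, 0.622, 0.223] pointing down, gripper open.
Joint ranges: [-2.86, 2.86], [-0.3, 2.09], [-1.38, 1.24], [0.06, 2.45], [-1.56, 4.7], [0.09, 2.05], [-2.69, 2.69]. Speed limits (rad/s): [2.57, 2.57, 3.14, 3.14, 3.14, 3.14, 3.14].

INTERFACE

Orientations are given as a rotation vector (axis times angle).
In Python, from bench import * gives the robot as it stands. The module is installed in compiled form; this text tells all that it offers.
- The arm moves only by the tool play_rows, never from a script. Its argument "series" is one flat list of numbers, 7 for each row, row after row: the opening in per cent of the stroke, from 0 (shut) to 100 (fully open), then the shift along the tool's x, y, z in m, then the turn, a rotation vector about the tool's x, y, z in degrees. In form: [fingers, tx, ty, tz, rx, ry, rz, fingers, tx, ty, tz, rx, ry, rz, ...]. A call has 1 to 10 rows; each row is the pose to reach, as a shift and turn from the pose commanded when the call began, along the tool's axes at that moment; what a row does not reach only later rows make up. A row lasts 1/12 s, in which the tool goes at most 41.7 mm and 7.16 degrees, less where a joint would pass 70% of its speed; a pose out of reach is approached as far as the arm can. A call with a gripper value outside its range is refused whole. The fingers move at their own pace and stop on an object; "force" is the grip in N (left out, the last holds). Time passes only in rows, so rows that repeat a pose let the fingers close. It gives the time, the measured TCP pose, the force and the opening at its end, in the units of the state.
- get_state(): the state, without advancing time (a new reading comes with each control period).
- get_image(name): name is "side" or "top" or "wrist"; returns a dict with "frame" (420x560x3 uint8, red, green, blue), "fx", "fy", "cx", "cy" (pixels), "R" (3x3) and "t" (3): a world point X has camera coordinates R X + t. Camera axes: x right, y down, z forward; pixel columns grow to the right and rows downward; lengths in m; the calibration is good to about 2 mm. A picture is of the moment at which its call begins. There is no depth.
- close_job(): hands the job in, once; it reports no verdict.
The state is a dict: "time": time; "joint_positions": joint angles; "qd": joint speeds; "joint_torque": joint torques, N m; "position": TCP position; "tool_rot": TCP orientation; "ft_force": force on the tool from outside, world axes, zero at the start; "torque": the same for the moment, N m; "grip_width": opening from 0.0 (shut) to 1.0 (fully open).
Only numpy, scipy, OpenCV 4.12 (cv2) and the standard library are available. Lean on these libraries where they do the work, as an engineer would, in place of code of your own. Each camera call takes 0.05 s, during which the arm holds its last target.

TASK

Glue the ribbed cover board onto the base board in the pan of the spring scale: press the spray can's cap fully down and let it come back up, then lay the cover board, rib up, flat over the base board in the pan. Then load it with steel nuts, adding them one by one until the pan's pointer has sunk to the white sleeve on the column and rests within the sleeve's height, neither above nor below it. Put all the nuts left over into the grey tray, and leave the pencil, the tape dispenser and the sticks where they are.

Things in the scene. Friction and masses are not known exactly. Their poses are not given: they have to be found in the camera images.
- pan (a joint): how far the pan of the sprung scale has sunk, in m, 0 with nothing in it, 0.060 at its lower stop. The spring is soft: a nut sinks it 7 to 9.5 mm, the cover board about 7 mm; it settles within a second
- pan_top (a point): centre of the upper face of the base board, a white foam board 116 (x) x 156 (y) x 5 mm that is fixed in the scale's pan; 113 mm above the work surface while the pan is empty, sinks with the pan. The pan is an aluminium tray 140 x 180 mm inside, with a rim 3 mm thick that stands 15 mm above the base board's face. x, y along the board, z up
- pointer (a point): middle of the steel fork pointer on the pan's +y side (2 mm thick; this point is at its mid height), which straddles the dark upright index column and sinks with the pan; it points to the column from both the far and the near side
- mark: white sleeve 16 (x) x 36 (y) x 12 (z) mm clamped on the index column (16 mm wide, 140 mm tall, standing 115 mm to the +y side of the pan's centre): the load mark, at a different height each time. Origin on the column's axis at the level of its underside (it reaches 25 mm to +y and 11 mm to -y from there), so its upper edge is 12 mm above the origin; fixed
- cap (a joint): how far the spray can's cap is pressed down, in m, 0 up, 0.006 fully down; a spring needs 3 N to start and 9 N to press it fully, and returns it
- cap_top (a point): centre of the flat top of the spray can's cap, 28 mm across, 182 mm above the work surface when up. The can (51 mm across) is fixed in a 75 mm wooden foot on the pan's -y side, its nozzle towards the pan; z up
- cover: loose cover board: white foam board 116 (x) x 156 (y) x 5 mm with a wooden rib glued upright along the middle of its upper face; rib 80 mm long (x), 10 mm wide (y), its top 23 mm above the board's underside; 55 g. Origin at the centre of the underside, z up; lies on the work surface at the start
- tray: fixed open grey plastic tray for spare nuts, 150 (x) x 100 (y) x 30 mm outside, walls and floor about 4 mm; origin at the centre of its underside, z up
- nut1: large plain steel hex nut, 30 mm across flats, 16 mm thick, 20 mm hole, about 64 g (each a little different); some of the eight are absent; starts lying flat, spaced apart, on the white sheet; origin at the centre of its underside, z up through the hole, x square to one pair of flats
- nut2: large plain steel hex nut, 30 mm across flats, 16 mm thick, 20 mm hole, about 64 g (each a little different); some of the eight are absent; starts lying flat, spaced apart, on the white sheet; origin at the centre of its underside, z up through the hole, x square to one pair of flats
- nut3: large plain steel hex nut, 30 mm across flats, 16 mm thick, 20 mm hole, about 64 g (each a little different); some of the eight are absent; starts lying flat, spaced apart, on the white sheet; origin at the centre of its underside, z up through the hole, x square to one pair of flats
- nut4: large plain steel hex nut, 30 mm across flats, 16 mm thick, 20 mm hole, about 64 g (each a little different); some of the eight are absent; starts lying flat, spaced apart, on the white sheet; origin at the centre of its underside, z up through the hole, x square to one pair of flats
- nut5: large plain steel hex nut, 30 mm across flats, 16 mm thick, 20 mm hole, about 64 g (each a little different); some of the eight are absent; starts lying flat, spaced apart, on the white sheet; origin at the centre of its underside, z up through the hole, x square to one pair of flats
- nut6: large plain steel hex nut, 30 mm across flats, 16 mm thick, 20 mm hole, about 64 g (each a little different); some of the eight are absent; starts lying flat, spaced apart, on the white sheet; origin at the centre of its underside, z up through the hole, x square to one pair of flats
- nut7: large plain steel hex nut, 30 mm across flats, 16 mm thick, 20 mm hole, about 64 g (each a little different); some of the eight are absent; starts lying flat, spaced apart, on the white sheet; origin at the centre of its underside, z up through the hole, x square to one pair of flats
- nut8: large plain steel hex nut, 30 mm across flats, 16 mm thick, 20 mm hole, about 64 g (each a little different); some of the eight are absent; starts lying flat, spaced apart, on the white sheet; origin at the centre of its underside, z up through the hole, x square to one pair of flats
- pencil: bystander: silvery mechanical pencil lying near the robot, 135 mm long (x), 12 mm thick; leave it alone
- dispenser: bystander: grey tape dispenser, 50 (x) x 90 (y) x 60 mm, beyond the scale; leave it alone
- sticks: bystander: bundle of thin wooden sticks 34 (x) x 155 (y) x 12 mm, beyond the scale; leave it alone
Mind the look-alikes: they are no part of the job. What is shaped like the cover but purple is not meant. What is shaped like the part that bears cap but red is not meant.

How it is judged:
On the way, in this order (a step that is already met when the one before it is completed fails the run):
1. the spray can's cap is pressed down (at least 4.5 of its 6 mm) (value of joint cap above 0.0045 m), for 0.05 s.
2. the cap has sprung back up (value of joint cap below 0.001 m), for 0.1 s.
3. the cover board lies flat over the base board in the pan, released (x of cover in the frame of pan_top between -0.018 and 0.018 m and y of cover in the frame of pan_top between -0.018 and 0.018 m and z of cover in the frame of pan_top between -0.003 and 0.004 m and angle between cover's own z axis and vertical below 0.06 rad and contact force between the fingers and cover below 0.1 N), for 0.2 s.
4. loaded with nuts and left free, the pan's pointer rests within the sleeve's height (x of cover in the frame of pan_top between -0.018 and 0.018 m and y of cover in the frame of pan_top between -0.018 and 0.018 m and z of cover in the frame of pan_top between -0.003 and 0.004 m and angle between cover's own z axis and vertical below 0.06 rad and z of pointer in the frame of mark between -0.001 and 0.013 m and contact force between the fingers and anything else below 0.2 N and velocity of joint pan between -0.005 and 0.005 m/s), for 0.4 s.
At the end, for the whole second after the job is handed in: the cover board lies flat (within 0.06 rad) on the base board, centred within 18 mm along each side; the pan is at rest and its pointer stands within the sleeve's 12 mm height (1 mm allowed beyond either edge); every nut present lies either in the pan or in the grey tray (all of step 4 and ((x of nut1 in the frame of pan_top between -0.07 and 0.07 m and y of nut1 in the frame of pan_top between -0.09 and 0.09 m and z of nut1 in the frame of pan_top between 0 and 0.045 m) or (x of nut1 in the frame of tray between -0.07 and 0.07 m and y of nut1 in the frame of tray between -0.045 and 0.045 m and z of nut1 in the frame of tray between 0 and 0.045 m)) and ((x of nut2 in the frame of pan_top between -0.07 and 0.07 m and y of nut2 in the frame of pan_top between -0.09 and 0.09 m and z of nut2 in the frame of pan_top between 0 and 0.045 m) or (x of nut2 in the frame of tray between -0.07 and 0.07 m and y of nut2 in the frame of tray between -0.045 and 0.045 m and z of nut2 in the frame of tray between 0 and 0.045 m)) and ((x of nut3 in the frame of pan_top between -0.07 and 0.07 m and y of nut3 in the frame of pan_top between -0.09 and 0.09 m and z of nut3 in the frame of pan_top between 0 and 0.045 m) or (x of nut3 in the frame of tray between -0.07 and 0.07 m and y of nut3 in the frame of tray between -0.045 and 0.045 m and z of nut3 in the frame of tray between 0 and 0.045 m)) and ((x of nut4 in the frame of pan_top between -0.07 and 0.07 m and y of nut4 in the frame of pan_top between -0.09 and 0.09 m and z of nut4 in the frame of pan_top between 0 and 0.045 m) or (x of nut4 in the frame of tray between -0.07 and 0.07 m and y of nut4 in the frame of tray between -0.045 and 0.045 m and z of nut4 in the frame of tray between 0 and 0.045 m)) and ((x of nut5 in the frame of pan_top between -0.07 and 0.07 m and y of nut5 in the frame of pan_top between -0.09 and 0.09 m and z of nut5 in the frame of pan_top between 0 and 0.045 m) or (x of nut5 in the frame of tray between -0.07 and 0.07 m and y of nut5 in the frame of tray between -0.045 and 0.045 m and z of nut5 in the frame of tray between 0 and 0.045 m)) and ((x of nut6 in the frame of pan_top between -0.07 and 0.07 m and y of nut6 in the frame of pan_top between -0.09 and 0.09 m and z of nut6 in the frame of pan_top between 0 and 0.045 m) or (x of nut6 in the frame of tray between -0.07 and 0.07 m and y of nut6 in the frame of tray between -0.045 and 0.045 m and z of nut6 in the frame of tray between 0 and 0.045 m)) and ((x of nut7 in the frame of pan_top between -0.07 and 0.07 m and y of nut7 in the frame of pan_top between -0.09 and 0.09 m and z of nut7 in the frame of pan_top between 0 and 0.045 m) or (x of nut7 in the frame of tray between -0.07 and 0.07 m and y of nut7 in the frame of tray between -0.045 and 0.045 m and z of nut7 in the frame of tray between 0 and 0.045 m)) and ((x of nut8 in the frame of pan_top between -0.07 and 0.07 m and y of nut8 in the frame of pan_top between -0.09 and 0.09 m and z of nut8 in the frame of pan_top between 0 and 0.045 m) or (x of nut8 in the frame of tray between -0.07 and 0.07 m and y of nut8 in the frame of tray between -0.045 and 0.045 m and z of nut8 in the frame of tray between 0 and 0.045 m))); the robot touches nothing.
It fails at once if the pencil is disturbed (moved over 30 mm) (distance of pencil from where it was at the start of the episode above 0.03 m).
It fails at once if the dispenser is disturbed (moved over 30 mm) (distance of dispenser from where it was at the start of the episode above 0.03 m).
It fails at once if the sticks is disturbed (moved over 30 mm) (distance of sticks from where it was at the start of the episode above 0.03 m).
Of nut1, nut2, nut3, nut4, nut5, nut6, nut7, nut8 only 6 to 8 are there at a start; the rules pass over those that are not, and their reading is None.
At some moment in a run one of nut1, nut2, nut3, nut4, nut5, nut6, nut7, nut8 may be knocked a few centimetres aside while the robot is not near it.
It also fails if it takes over 210 s, if anything falls off the work surface, if the arm or the gripper's body presses on something with over 40 N, if the wrist force passes 120 N, or if a joint passes its speed limit or range.

## Working session

There is one attempt and no reset: what is moved stays moved. The work goes in short steps, Python scripts to look and compute and a tool call to move; the robot and the scene stay as the last step left them, time stands still between calls to the robot, and variables do not carry over. Pictures are saved under pics/ and viewed, and the job is handed in when it is done.

Besides the shell and the picture viewer there is one more tool, called after "Request:" in YAML: its name, and indented under it one key for each argument. play_rows: Moves the arm, as the interface text tells. Its arguments: {"type":"object","properties":{"series":{"type":"array"},"force":{"type":"number"}},"required":["series"]}

```bash
mkdir -p pics
cat > h.py <<'E'
from bench import *
import numpy as np, cv2
from scipy.spatial.transform import Rotation as Ro
def snap(name,fn,crop=None,scale=1):
    d=get_image(name); f=d["frame"]
    np.savez(f"pics/{fn}.npz",**{k:d[k] for k in d})
    g=f[...,::-1]
    if crop: g=g[crop[1]:crop[3],crop[0]:crop[2]]
    if scale!=1: g=cv2.resize(g,None,fx=scale,fy=scale,interpolation=cv2.INTER_CUBIC)
    cv2.imwrite(f"pics/{fn}.png",g); return d
def proj(d,X):
    c=np.array(d["R"])@np.array(X)+np.array(d["t"]); return d["fx"]*c[0]/c[2]+d["cx"],d["fy"]*c[1]/c[2]+d["cy"]
def unproj(d,u,v,z):
    R=np.array(d["R"]);t=np.array(d["t"]).ravel()
    o=-R.T@t; r=R.T@np.array([(u-d["cx"])/d["fx"],(v-d["cy"])/d["fy"],1])
    return o+r*(z-o[2])/r[2]
def st():
    s=get_state(); print(s["time"],np.round(s["position"],4),np.round(s["tool_rot"],3),np.round(s["ft_force"],2),s["grip_width"],np.round(s["joint_positions"],3)); return s
E
python3 - <<'E'
from h import *
s=st(); print(s)
for n in("top","side","wrist"):
    d=snap(n,n+"0",scale=1.4); print(n,d["fx"],d["cx"],d["cy"],np.round(d["R"],3).tolist(),np.round(d["t"],3), -np.array(d["R"]).T@np.array(d["t"]))
print(Ro.from_rotvec(s["tool_rot"]).as_matrix().round(3))
E
```

```text
0.0 [0.1888 0.6214 0.2215] [-4.610e-01 -3.107e+00  3.000e-03] [ 0.09  0.38 -0.65] 1.0035094872912573 [-1.262  0.322 -0.07   1.452  0.023  1.371 -0.057]
{'time': 0.0, 'joint_positions': array([-1.2618867 ,  0.32183105, -0.07009626,  1.45165258,  0.02261535,
        1.37079596, -0.05691648]), 'qd': array([ 0.00023324,  0.00094052, -0.0011895 , -0.00087039, -0.00041101,
       -0.00053606, -0.00036138]), 'joint_torque': array([-4.44802390e-04, -4.91278338e+01, -4.04314790e-01, -3.12533605e+01,
       -6.39710831e-02,  4.37267090e-02,  1.83898655e-04]), 'position': array([0.18875052, 0.62142285, 0.22146764]), 'tool_rot': array([-4.61342477e-01, -3.10735956e+00,  2.97163351e-03]), 'ft_force': array([ 0.09492768,  0.38089042, -0.65131811]), 'torque': array([0.0109391 , 0.0401887 , 0.00875357]), 'grip_width': 1.0035094872912573}
top 543.461934333751 274.64328146796424 209.00384795479187 [[-0.028, -1.0, -0.008], [-0.992, 0.028, -0.12], [0.12, 0.005, -0.993]] [0.006 0.523 1.621] [ 0.32484614 -0.01631661  1.67161493]
side 546.5165994898715 273.42276051798115 214.32136499866266 [[-0.707, -0.707, -0.006], [-0.359, 0.367, -0.858], [0.609, -0.605, -0.513]] [0.321 0.305 1.171] [-0.37648572  0.82358469  0.86518099]
wrist 306.80920487067533 280.28722606275517 208.08072838144366 [[0.291, 0.957, -0.003], [0.917, -0.278, 0.287], [0.273, -0.086, -0.958]] [-0.649 -0.035  0.391] [0.1136422  0.64477243 0.38235896]
[[-0.957  0.291 -0.   ]
 [ 0.291  0.957 -0.002]
 [-0.    -0.002 -1.   ]]
```

View pics/top0.png

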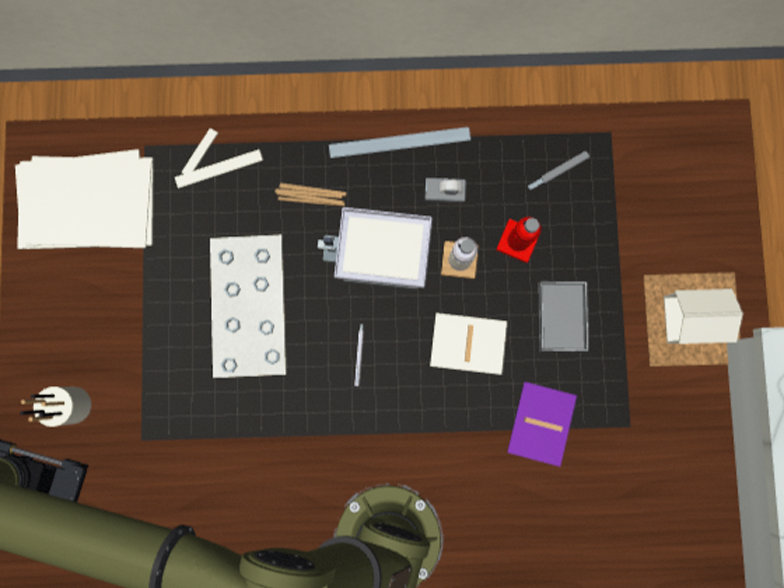

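View pics/side0.png

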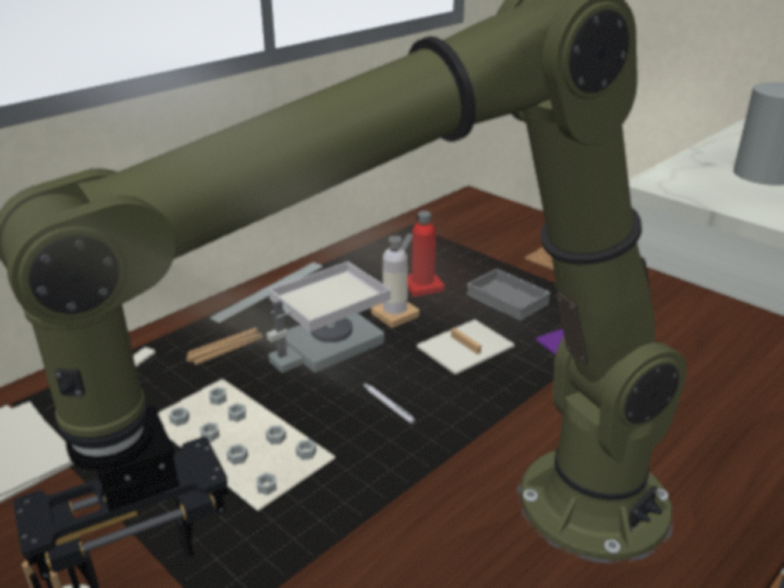

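View pics/wrist0.png

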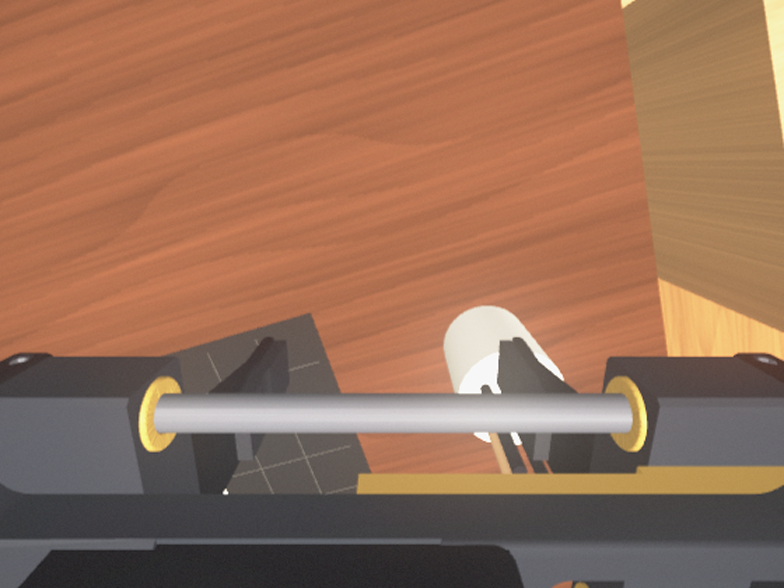

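The top view shows all eight nuts on the sheet at about (210-285, 235-375). The pan is at (385,247), the white can at (462,255), the white cover at (469,344) and the tray at (563,316). The look-alikes are the red can and the purple cover. I'll enlarge the image to measure.

Run:
```python
import cv2,numpy as np
f=np.load("pics/top0.npz")["frame"][...,::-1]
cv2.imwrite("pics/a.png",cv2.resize(f[140:270,220:360],None,fx=5.5,fy=4.6*1.195,interpolation=cv2.INTER_CUBIC)[:600])
print(f[140:270,220:360].shape)
cv2.imwrite("pics/b.png",cv2.resize(f[160:275,145:260],None,fx=5,fy=5,interpolation=cv2.INTER_CUBIC))
cv2.imwrite("pics/c.png",cv2.resize(f[140:280,300:440],None,fx=4.2,fy=4.2,interpolation=cv2.INTER_CUBIC))
```

```text
(130, 140, 3)
```

Run:
```python
from h import *
z=np.load("pics/top0.npz"); d={k:z[k] for k in z.files}
f=d["frame"].astype(int)
# white regions
m=((f.min(2)>195)).astype(np.uint8)
n,l,s,c=cv2.connectedComponentsWithStats(m)
for i in range(1,n):
    if s[i,4]>300 : 
        r=cv2.minAreaRect(np.argwhere(l==i)[:,::-1].astype(np.float32)); print(s[i],r)
```

```text
[125  93  62  41 630] ((151.8000030517578, 108.4000015258789), (30.990318298339844, 62.61309051513672), 71.56504821777344)
[  11  107   97   70 6072] ((59.35036849975586, 141.6234893798828), (68.06794738769531, 96.15562438964844), 89.13194274902344)
[ 241  152   67   52 2847] ((273.7938537597656, 176.92434692382812), (62.2153434753418, 46.697025299072266), 6.115503787994385)
[ 150  168   54  101 4237] ((176.2128143310547, 218.16079711914062), (99.01736450195312, 51.174705505371094), 88.40885925292969)
[ 475  213   54   32 1037] ((501.5, 228.5), (31.0, 53.0), 90.0)
[ 308  224   54   43 1763] ((334.3730163574219, 245.10073852539062), (50.81669235229492, 37.02359390258789), 6.581944942474365)
[544 235  16  77 782] ((551.5, 273.0), (76.0, 15.0), 90.0)
[ 24 277  27  27 330] ((38.00000762939453, 290.0000305175781), (25.93838882446289, 25.938386917114258), 63.43495178222656)
[552 298   8  85 457] ((555.5, 340.0), (84.0, 7.0), 90.0)
```

View pics/a.png

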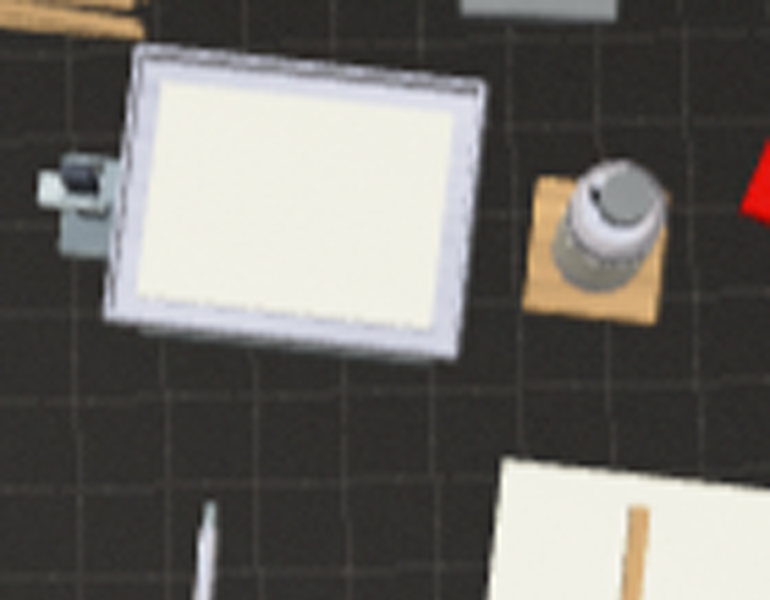

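View pics/b.png

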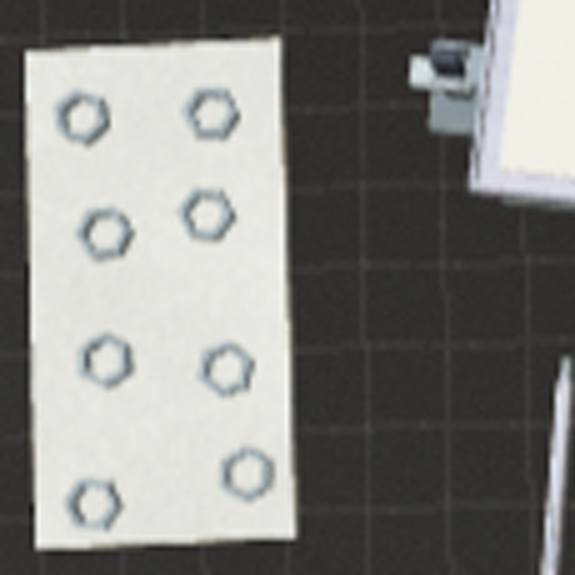

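View pics/c.png

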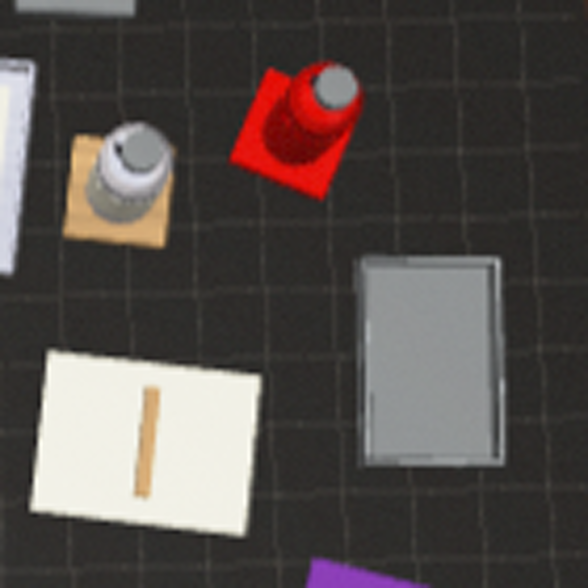

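Run:
```python
from h import *
z=np.load("pics/top0.npz"); d={k:z[k] for k in z.files}
def rect(c,sz,ang,zz,nm):
    b=cv2.boxPoints((c,sz,ang)); P=[unproj(d,u,v,zz)[:2] for u,v in b]
    C=np.mean(P,0); e=P[1]-P[0],P[2]-P[1]
    print(nm,C.round(4),[ (np.linalg.norm(x).round(4),np.degrees(np.arctan2(x[1],x[0])).round(1)) for x in e])
rect((273.79,176.92),(62.2,46.7),6.1,.113,"pan")
rect((334.37,245.1),(50.8,37.0),6.58,.005,"cover")
rect((176.2,218.2),(99,51.2),88.4,0,"sheet")
f=d["frame"]
g=cv2.cvtColor(f,cv2.COLOR_RGB2GRAY)
# nuts
m=np.zeros(g.shape,np.uint8); sub=g[168:269,151:203]
b=(sub<175).astype(np.uint8)
n,l,s,c=cv2.connectedComponentsWithStats(b)
for i in range(1,n):
    if s[i,4]>15:
        ys,xs=np.where(l==i); 
        h=cv2.convexHull(np.stack([xs,ys],1)); M=cv2.moments(h)
        u,v=M["m10"]/M["m00"]+151,M["m01"]/M["m00"]+168
        print(s[i],round(u,1),round(v,1),unproj(d,u,v,.01).round(3))
# cap
```

```text
pan [ 0.6073 -0.0091] [(np.float64(0.138), np.float64(-7.2)), (np.float64(0.182), np.float64(-97.9))]
cover [ 0.4097 -0.1882] [(np.float64(0.1135), np.float64(-8.6)), (np.float64(0.1558), np.float64(-98.2))]
sheet [0.5082 0.297 ] [(np.float64(0.1604), np.float64(-90.0)), (np.float64(0.3083), np.float64(-179.1))]
[ 0  0 34  2 47] 163.6 168.4 [0.662 0.334 0.01 ]
[50  0  2 56 81] 201.6 188.8 [0.595 0.216 0.01 ]
[ 6 11 10 10 42] 161.5 183.3 [0.616 0.34  0.01 ]
[32 10 10 10 46] 187.3 182.4 [0.616 0.26  0.01 ]
[31 30 10 10 39] 186.4 202.5 [0.553 0.263 0.01 ]
[10 34 11 10 44] 165.9 206.4 [0.543 0.327 0.01 ]
[37 64  8  7 16] 192.1 235.5 [0.451 0.247 0.01 ]Traceback (most recent call last):
  File "<stdin>", line 20, in <module>
ZeroDivisionError: float division by zero
```

Both candidates are clear. For the can, the white one at (462,255) with the pale body is meant, not the red one at (523,235). For the cover, the white one at (469,344) is meant, not the purple one at (543,424). Crop c confirms both. Next I'll work out the positions.

```bash
cat >> h.py <<'E'
def load(fn):
    z=np.load(f"pics/{fn}.npz"); return {k:z[k] for k in z.files}
def go(x,y,z,az):
    "target world TCP, jaw azimuth deg (mod 180) -> tool shift, rz; tool down"
    s=get_state(); R=Ro.from_rotvec(s["tool_rot"]).as_matrix()
    p=R.T@(np.array([x,y,z])-s["position"])
    cur=np.degrees(np.arctan2(R[1,1],R[0,1])); da=(az-cur+90)%180-90
    print("now",s["position"].round(4),"jaw az",round(cur,1),"shift",p.round(4),"rz",round(-da,1),"tilt",R[:,2].round(3),"F",s["ft_force"].round(1),"grip",round(s["grip_width"],3),"t",round(s["time"],2))
E
python3 - <<'E'
from h import *
d=load("top0")
P=[unproj(d,220+u/5.5,140+v/5.497,.113)[:2] for u,v in [(160,82),(455,112),(435,328),(137,297)]]
print("board",np.mean(P,0),[ (np.linalg.norm(P[i]-P[i-1]).round(4),np.degrees(np.arctan2(*(P[i]-P[i-1])[::-1])).round(1)) for i in range(4)])
P=[unproj(d,220+u/5.5,140+v/5.497,.128)[:2] for u,v in [(135,44),(487,80),(457,358),(105,320)]]
print("rim",np.mean(P,0),[ (np.linalg.norm(P[i]-P[i-1]).round(4),np.degrees(np.arctan2(*(P[i]-P[i-1])[::-1])).round(1)) for i in range(4)])
for u,v in [(144,148),(336,87)]: print("cap",unproj(d,300+u/4.2,140+v/4.2,.182))
P=[unproj(d,300+u/4.2,140+v/4.2,0) for u,v in [(75,136),(173,148),(165,247),(64,236)]]; print("foot",np.mean(P,0))
P=[unproj(d,300+u/4.2,140+v/4.2,.005)[:2] for u,v in [(48,350),(262,375),(246,536),(31,511)]]; print("cover",np.mean(P,0),[ (np.linalg.norm(P[i]-P[i-1]).round(4),np.degrees(np.arctan2(*(P[i]-P[i-1])[::-1])).round(1)) for i in range(4)])
P=[unproj(d,300+u/4.2,140+v/4.2,.023)[:2] for u,v in [(143.5,387),(160,387),(150,497),(134,497)]]; print("rib",np.mean(P,0))
P=[unproj(d,300+u/4.2,140+v/4.2,.03)[:2] for u,v in [(357,257),(501,257),(506,465),(362,465)]]; print("tray",np.mean(P,0),[ (np.linalg.norm(P[i]-P[i-1]).round(4),np.degrees(np.arctan2(*(P[i]-P[i-1])[::-1])).round(1)) for i in range(4)])
for u,v in [(83,118),(213,115),(106,234),(208,215),(107,359),(228,369),(247,473),(95,503)]: print("nut",unproj(d,145+u/5,160+v/5,.012)[:2].round(3))
E
```

```text
board [ 0.60622249 -0.0095536 ] [(np.float64(0.1162), np.float64(-7.3)), (np.float64(0.1576), np.float64(-97.6)), (np.float64(0.1163), np.float64(172.9)), (np.float64(0.1579), np.float64(82.4))]
rim [ 0.60595174 -0.00927788] [(np.float64(0.1478), np.float64(-7.3)), (np.float64(0.1865), np.float64(-97.6)), (np.float64(0.1485), np.float64(172.0)), (np.float64(0.1845), np.float64(82.1))]
cap [ 0.59430895 -0.17766491  0.182     ]
cap [ 0.63164577 -0.30655001  0.182     ]
foot [ 0.59499411 -0.17772041  0.        ]
cover [ 0.40847319 -0.18990964] [(np.float64(0.1182), np.float64(-8.0)), (np.float64(0.1573), np.float64(-98.3)), (np.float64(0.1179), np.float64(171.7)), (np.float64(0.1568), np.float64(81.8))]
rib [ 0.40814723 -0.18821309]
tray [ 0.46060832 -0.39462625] [(np.float64(0.1504), np.float64(-1.6)), (np.float64(0.1041), np.float64(-91.6)), (np.float64(0.1503), np.float64(178.0)), (np.float64(0.103), np.float64(88.4))]
nut [0.614 0.339]
nut [0.614 0.259]
nut [0.541 0.325]
nut [0.551 0.262]
nut [0.464 0.325]
nut [0.456 0.251]
nut [0.392 0.24 ]
nut [0.376 0.333]
```

```bash
python3 -c "
from h import *
go(.5945,-.1777,.215,82)"
```

```text
now [0.1887 0.6216 0.2217] jaw az 73.1 shift [-0.6204 -0.6469  0.0077] rz -8.9 tilt [-0.    -0.001 -1.   ] F [-0.2 -0.4 -0.4] grip 1.006 t 0.15
```

Request:
play_rows:
  series: [0,-0.62,-0.647,-0.03,0,0,-8.9,0,-0.62,-0.647,-0.03,0,0,-8.9,0,-0.62,-0.647,-0.03,0,0,-8.9,0,-0.62,-0.647,-0.03,0,0,-8.9,0,-0.62,-0.647,-0.03,0,0,-8.9,0,-0.62,-0.647,-0.03,0,0,-8.9,0,-0.62,-0.647,-0.03,0,0,-8.9,0,-0.62,-0.647,-0.03,0,0,-8.9,0,-0.62,-0.647,-0.03,0,0,-8.9,0,-0.62,-0.647,-0.03,0,0,-8.9]
  force: 20

```text
time: 0.98
position: [0.3776, 0.2485, 0.2365]
tool_rot: [0.219, 3.134, 0.001]
ft_force: [1.3, 0.7, 0.3]
grip_width: 0.325
```

```bash
python3 -c "
from h import *
go(.5945,-.1777,.215,82);st()"
```

```text
now [0.3776 0.2485 0.2365] jaw az 82.0 shift [-0.274  -0.3919  0.0213] rz 0.0 tilt [ 0.  0. -1.] F [1.3 0.7 0.3] grip 0.325 t 0.98
0.9833 [0.3776 0.2485 0.2365] [2.190e-01 3.134e+00 1.000e-03] [1.27 0.72 0.34] 0.3251125398379095 [-0.861 -0.118  0.204  1.9    0.024  1.357  0.768]
```

Request:
play_rows:
  series: [0,-0.274,-0.392,0.005,0,0,0,0,-0.274,-0.392,0.005,0,0,0,0,-0.274,-0.392,0.005,0,0,0,0,-0.274,-0.392,0.005,0,0,0,0,-0.274,-0.392,0.005,0,0,0,0,-0.274,-0.392,0.005,0,0,0,0,-0.274,-0.392,0.005,0,0,0,0,-0.274,-0.392,0.005,0,0,0,0,-0.274,-0.392,0.005,0,0,0,0,-0.274,-0.392,0.005,0,0,0]

```text
time: 1.82
position: [0.5666, -0.1225, 0.2322]
tool_rot: [0.218, 3.134, 0.001]
ft_force: [1.9, 0.7, 0.9]
grip_width: 0.006
```

```bash
python3 -c "
from h import *
go(.5945,-.1777,.215,82);st()"
```

```text
now [ 0.5666 -0.1225  0.2322] jaw az 82.0 shift [-0.0352 -0.0508  0.0172] rz 0.0 tilt [ 0.001  0.    -1.   ] F [1.9 0.7 0.9] grip 0.006 t 1.82
1.8167 [ 0.5666 -0.1225  0.2322] [2.180e-01 3.134e+00 1.000e-03] [1.9  0.71 0.89] 0.006325602258059678 [-0.438  0.19   0.694  1.641 -0.124  1.356  1.706]
```

Request:
play_rows:
  series: [0,0,0,0,0,0,0,0,0,0,0,0,0,0,0,0,0,0,0,0,0]

```text
time: 2.07
position: [0.5658, -0.1203, 0.2315]
tool_rot: [-0.219, -3.133, -0.001]
ft_force: [-0.7, 1.1, -0.1]
grip_width: 0.008
```

```bash
python3 -c "
from h import *
go(.5945,-.1777,.215,82);st()"
```

```text
now [ 0.5658 -0.1203  0.2315] jaw az 82.0 shift [-0.0365 -0.0528  0.0165] rz -0.0 tilt [-0.001  0.001 -1.   ] F [-0.7  1.1 -0.1] grip 0.008 t 2.07
2.0667 [ 0.5658 -0.1203  0.2315] [-2.190e-01 -3.133e+00 -1.000e-03] [-0.75  1.1  -0.1 ] 0.00845872876964538 [-0.44   0.188  0.691  1.643 -0.122  1.356  1.7  ]
```

Request:
play_rows:
  series: [0,-0.0365,-0.0528,0.012,0,0,0,0,-0.0365,-0.0528,0.012,0,0,0,0,-0.0365,-0.0528,0.012,0,0,0,0,-0.0365,-0.0528,0.012,0,0,0]

```text
time: 2.4
position: [0.5946, -0.1774, 0.2197]
tool_rot: [-0.219, -3.133, -0.001]
ft_force: [-0.5, 0.2, -0.5]
grip_width: 0.008
```

```bash
python3 -c "
from h import *
go(.5945,-.1777,.182,82);st()
snap('side','s1',(170,140,350,280),4);snap('wrist','w1',None,1.4);snap('top','t1',(220,110,360,240),5)"
```

```text
now [ 0.5946 -0.1774  0.2197] jaw az 82.0 shift [ 0.     -0.0003  0.0377] rz 0.0 tilt [-0.001  0.001 -1.   ] F [-0.5  0.2 -0.5] grip 0.008 t 2.4
2.4 [ 0.5946 -0.1774  0.2197] [-2.190e-01 -3.133e+00 -1.000e-03] [-0.46  0.2  -0.45] 0.007815996626234795 [-0.33   0.306  0.717  1.556 -0.205  1.358  1.839]
```

View pics/s1.png

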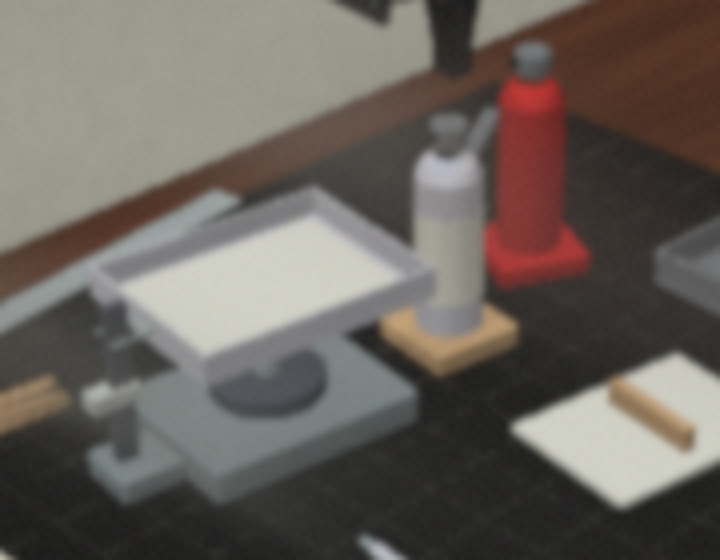

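View pics/w1.png

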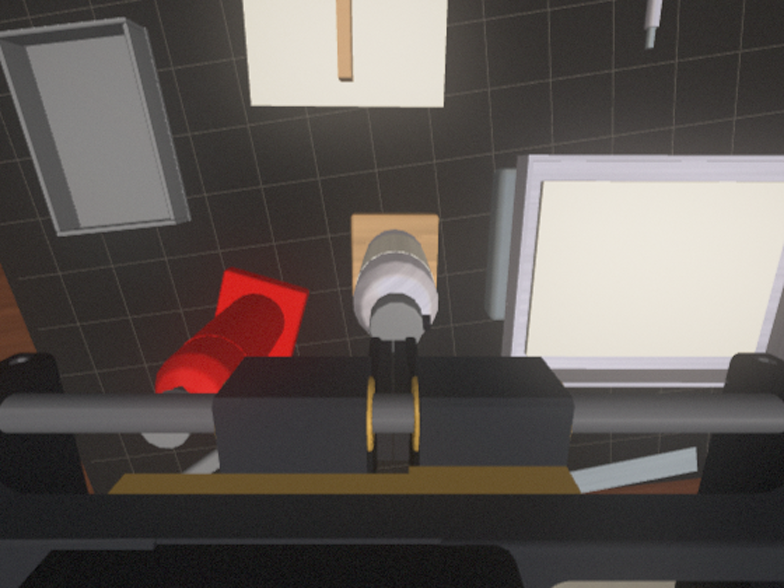

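The side crop shows the shut fingers above the white can's cap, and the wrist view shows them in line with the cap at (397,320). I'll press in steps.

Request:
play_rows:
  series: [0,0,0,0.03,0,0,0,0,0,0,0.036,0,0,0,0,0,0,0.04,0,0,0,0,0,0,0.04,0,0,0,0,0,0,0.04,0,0,0]

```text
time: 2.97
position: [0.595, -0.1767, 0.1814]
tool_rot: [0.217, 3.134, 0.003]
ft_force: [-1.8, 2.4, 3.8]
grip_width: 0.002
```

Request:
play_rows:
  series: [0,0,0,0.005,0,0,0,0,0,0,0.007,0,0,0,0,0,0,0.007,0,0,0,0,0,0,0.007,0,0,0]

```text
time: 3.3
position: [0.5959, -0.1774, 0.1764]
tool_rot: [0.217, 3.131, 0.003]
ft_force: [-4.8, 3.4, 11.1]
grip_width: 0.003
```

Request:
play_rows:
  series: [0,0,0,0.003,0,0,0,0,0,0,0.003,0,0,0,0,0,0,0.003,0,0,0]

```text
time: 3.55
position: [0.596, -0.1774, 0.1762]
tool_rot: [0.217, 3.13, 0.005]
ft_force: [-9.7, 6.1, 24.9]
grip_width: 0.003
```

```bash
python3 -c "
from h import *
st();snap('side','s2',(250,120,320,190),8)"
```

```text
3.55 [ 0.596  -0.1774  0.1762] [0.217 3.13  0.005] [-9.65  6.12 24.87] 0.0030874709498038607 [-0.322  0.335  0.708  1.613 -0.23   1.274  1.858]
```

View pics/s2.png

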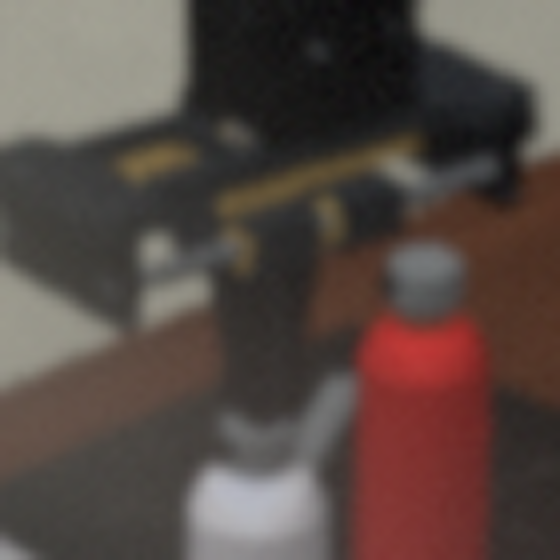

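The cap is at its stop: 25 N with no further travel. I'll lift off and let it return.

Request:
play_rows:
  series: [0,0,0,-0.02,0,0,0,0,0,0,-0.05,0,0,0,50,0,0,-0.07,0,0,0,50,0,0,-0.07,0,0,0,50,0,0,-0.07,0,0,0]

```text
time: 4.02
position: [0.596, -0.1788, 0.2421]
tool_rot: [0.219, 3.13, -0.001]
ft_force: [0.0, 0.0, -0.1]
grip_width: 0.152
```

```bash
python3 -c "
from h import *
go(.4085,-.1890,.10,82);st();snap('side','s3',(250,120,320,190),8)"
```

```text
now [ 0.596  -0.1788  0.2421] jaw az 82.0 shift [ 0.1849 -0.0362  0.1414] rz 0.0 tilt [ 0.004 -0.001 -1.   ] F [ 0.   0.  -0.1] grip 0.152 t 4.02
4.0167 [ 0.596  -0.1788  0.2421] [ 2.19e-01  3.13e+00 -1.00e-03] [ 0.    0.01 -0.14] 0.1518120090576806 [-0.333  0.294  0.723  1.524 -0.197  1.394  1.834]
```

View pics/s3.png

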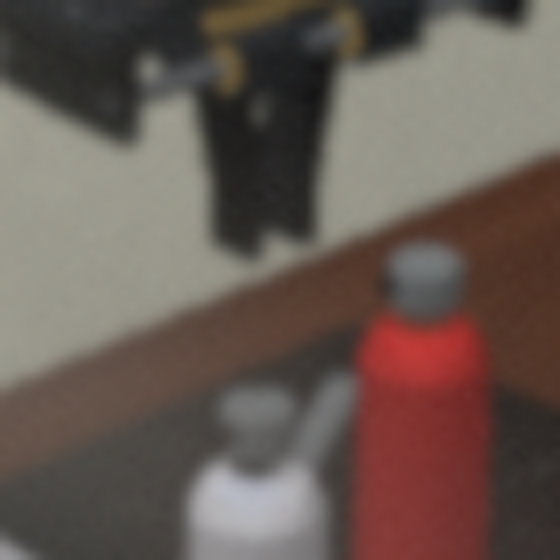

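The cap is back up. Next is the cover: move laterally first, then down.

Request:
play_rows:
  series: [50,0.08,-0.016,0.02,0,0,0,50,0.08,-0.016,0.02,0,0,0,50,0.185,-0.036,0.14,0,0,0,50,0.185,-0.036,0.14,0,0,0,50,0.185,-0.036,0.14,0,0,0,50,0.185,-0.036,0.14,0,0,0,50,0.185,-0.036,0.14,0,0,0,50,0.185,-0.036,0.14,0,0,0,50,0.185,-0.036,0.14,0,0,0]

```text
time: 4.82
position: [0.4074, -0.1881, 0.1003]
tool_rot: [0.219, 3.133, -0.0]
ft_force: [0.5, 0.2, 1.4]
grip_width: 0.5
```

```bash
python3 -c "
from h import *
go(.4085,-.1890,.008,82);st();snap('wrist','w3',None,1.4)"
```

```text
now [ 0.4074 -0.1881  0.1003] jaw az 82.0 shift [-0.0012 -0.0007  0.0923] rz 0.0 tilt [ 0.001 -0.    -1.   ] F [0.5 0.2 1.4] grip 0.5 t 4.82
4.8167 [ 0.4074 -0.1881  0.1003] [ 0.219  3.133 -0.   ] [0.49 0.19 1.37] 0.4995765586336121 [-0.384 -0.037  0.755  2.101  0.029  1.066  1.788]
```

View pics/w3.png

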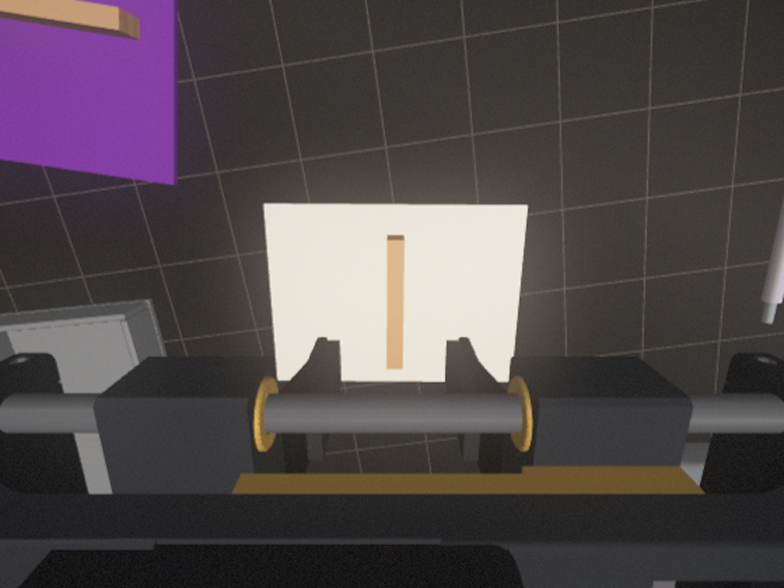

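```bash
python3 -c "
from h import *
d=load('w3')
for u,v in [(388,241),(404,241),(403,368),(387,369)]: print(unproj(d,u/1.4,v/1.4,.023))
for u,v in [(264,204),(527,205)]: print(unproj(d,u/1.4,v/1.4,.005))
"
```

```text
[ 0.37063957 -0.18562376  0.023     ]
[ 0.37187961 -0.17676711  0.023     ]
[ 0.44941301 -0.18765161  0.023     ]
[ 0.44873035 -0.19743456  0.023     ]
[ 0.34198361 -0.25524655  0.005     ]
[ 0.36397634 -0.1024996   0.005     ]
```

Request:
play_rows:
  series: [40,-0.001,-0.001,0.04,0,0,0,40,-0.001,-0.001,0.075,0,0,0,40,-0.001,-0.001,0.092,0,0,0,40,-0.001,-0.001,0.092,0,0,0,40,-0.001,-0.001,0.092,0,0,0]

```text
time: 5.28
position: [0.4092, -0.1898, 0.0084]
tool_rot: [0.217, 3.134, -0.003]
ft_force: [1.2, 0.8, 0.2]
grip_width: 0.404
```

Request:
play_rows:
  series: [0,0,0,0,0,0,0,0,0,0,0,0,0,0,0,0,0,0,0,0,0,0,0,0,0,0,0,0,0,0,0,0,0,0,0,0,0,0,0,0,0,0,0,0,0,0,0,0,0]
  force: 15

```text
time: 5.87
position: [0.408, -0.189, 0.0085]
tool_rot: [0.219, 3.133, 0.001]
ft_force: [-0.5, 1.5, 4.4]
grip_width: 0.112
```

Request:
play_rows:
  series: [0,0,0,-0.02,0,0,0,0,0,0,-0.06,0,0,0,0,0,0,-0.1,0,0,0,0,0,0,-0.14,0,0,0,0,0,0,-0.19,0,0,0,0,0,0,-0.19,0,0,0,0,0,0,-0.19,0,0,0]

```text
time: 6.45
position: [0.4097, -0.1899, 0.2012]
tool_rot: [0.218, 3.127, 0.001]
ft_force: [0.3, 0.8, -1.0]
grip_width: 0.117
```

```bash
python3 -c "
from h import *
go(.6062,-.0095,.197,82.4);st();snap('wrist','w4',None,1.4);snap('side','s4',None,1.4)"
```

```text
now [ 0.4097 -0.1899  0.2012] jaw az 82.0 shift [-0.1695  0.2059  0.0056] rz -0.4 tilt [ 0.007  0.    -1.   ] F [ 0.3  0.8 -1. ] grip 0.117 t 6.45
6.45 [ 0.4097 -0.1899  0.2012] [2.180e-01 3.127e+00 1.000e-03] [ 0.29  0.77 -1.03] 0.11693562877115819 [-0.424 -0.169  0.736  1.974  0.115  1.288  1.705]
```

View pics/s4.png

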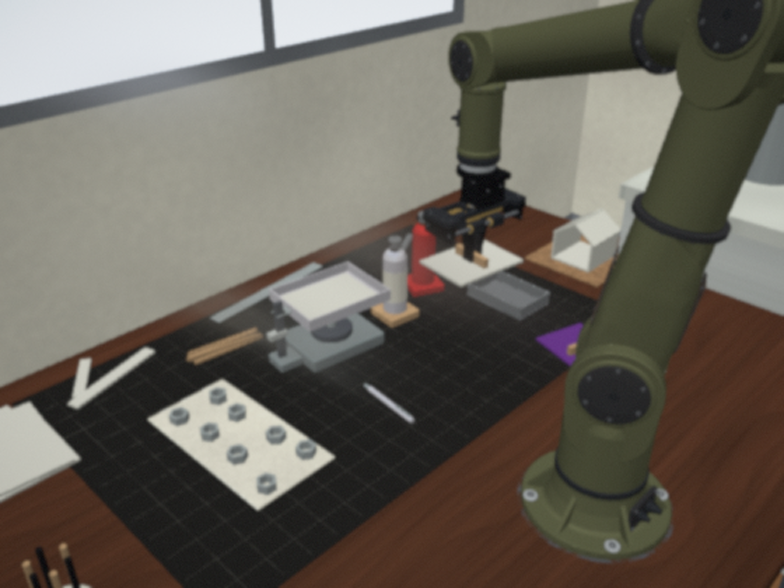

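Request:
play_rows:
  series: [0,0,0.035,0,0,0,0,0,0,0.07,0,0,0,0,0,0,0.105,0,0,0,0,0,0,0.14,0,0,0,0,0,0,0.175,0,0,0,0,0,-0.02,0.206,0,0,0,-0.4,0,-0.05,0.206,0,0,0,-0.4,0,-0.085,0.206,0,0,0,-0.4,0,-0.12,0.206,0,0,0,-0.4,0,-0.15,0.206,0,0,0,-0.4]

```text
time: 7.38
position: [0.5851, -0.0064, 0.1945]
tool_rot: [-0.207, -3.13, 0.003]
ft_force: [-0.2, -0.1, 0.2]
grip_width: 0.113
```

```bash
python3 -c "
from h import *
go(.6062,-.0095,.197,82.4)"
```

```text
now [ 0.5851 -0.0064  0.1945] jaw az 82.4 shift [-0.0213 -0.0003 -0.0026] rz 0.0 tilt [-0.005 -0.002 -1.   ] F [-0.2 -0.1  0.2] grip 0.113 t 7.38
```

Request:
play_rows:
  series: [0,-0.01,0,0,0,0,0,0,-0.02,0,0,0,0,0,0,-0.02,0,0.02,0,0,0,0,-0.02,0,0.04,0,0,0,0,-0.02,0,0.045,0,0,0,0,-0.02,0,0.045,0,0,0,0,-0.02,0,0.045,0,0,0]

```text
time: 7.97
position: [0.6039, -0.0087, 0.1529]
tool_rot: [-0.208, -3.133, -0.0]
ft_force: [1.0, -0.2, -0.4]
grip_width: 0.111
```

```bash
python3 -c "
from h import *
go(.6062,-.0095,.122,82.4)
snap('wrist','w5',None,1.4);snap('side','s5',(180,150,320,270),5);snap('top','t5',(220,130,360,250),5)"
```

```text
now [ 0.6039 -0.0087  0.1529] jaw az 82.4 shift [-0.0025 -0.0005  0.0309] rz 0.0 tilt [-0.001  0.    -1.   ] F [ 1.  -0.2 -0.4] grip 0.111 t 7.97
```

View pics/w5.png

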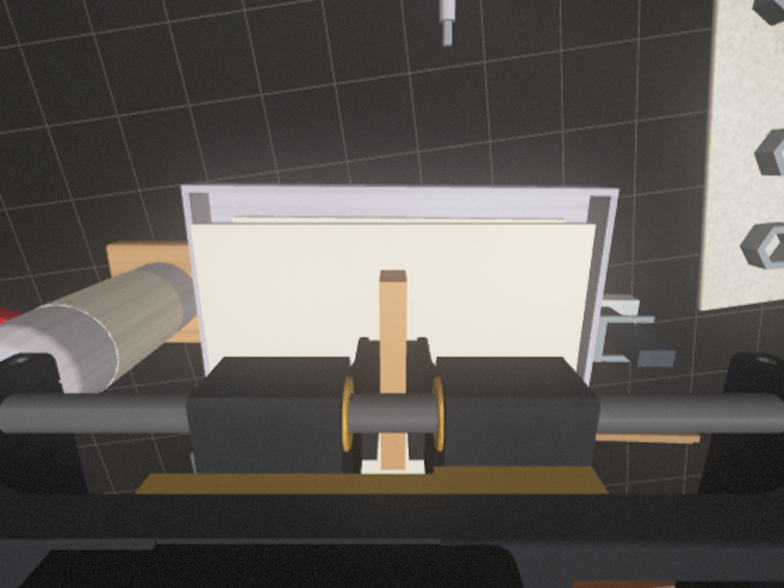

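View pics/s5.png

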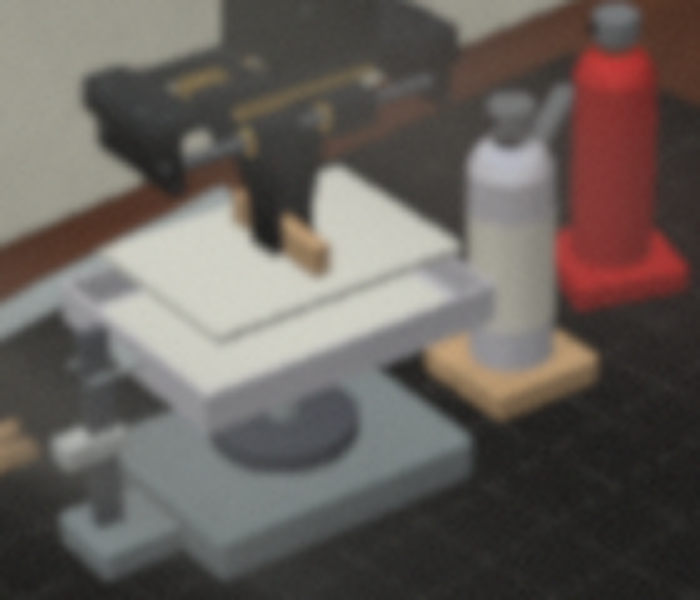

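```bash
python3 -c "
from h import *
d=load('w5')
a=[unproj(d,u/1.4,v/1.4,.1494) for u,v in [(190,224),(597,224)]]
b=[unproj(d,u/1.4,v/1.4,.128) for u,v in [(181,186),(618,189)]]
c=[unproj(d,u/1.4,v/1.4,.113) for u,v in [(233,218),(565,218)]]
print(a,b,c)
th=np.radians(-7.6);ex=np.array([np.cos(th),np.sin(th),0]);ey=np.array([-ex[1],ex[0],0])
C=np.mean(a,0)+ex*.058; B=np.mean(b,0)+ex*.073
print(C,B,'cover in pan',(C-B)@ex,(C-B)@ey, np.linalg.norm(a[1]-a[0]),np.linalg.norm(b[1]-b[0]), c and (C-np.mean(c,0)-ex*.058)@ex)
"
```

```text
[array([ 0.53783665, -0.07799736,  0.1494    ]), array([0.55837183, 0.07593148, 0.1494    ])] [array([ 0.52333149, -0.08790407,  0.128     ]), array([0.54890451, 0.09431033, 0.128     ])] [array([ 0.54035768, -0.07511365,  0.113     ]), array([0.56073895, 0.07763622, 0.113     ])]
[ 0.60559474 -0.00870381  0.1494    ] [ 0.60847674 -0.00645159  0.128     ] cover in pan -0.0025588053541996236 -0.002613604523770923 0.1552925707015268 0.1840001742923324 -0.002119178809701447
```

Request:
play_rows:
  series: [0,-0.0025,0.002,0.01,0,0,0,0,-0.0025,0.002,0.02,0,0,0,0,-0.0025,0.002,0.028,0,0,0,0,-0.0025,0.002,0.031,0,0,0,0,-0.0025,0.002,0.032,0,0,0,0,-0.0025,0.002,0.032,0,0,0,0,-0.0025,0.002,0.032,0,0,0]

```text
time: 8.7
position: [0.6075, -0.0072, 0.1212]
tool_rot: [0.208, 3.134, -0.0]
ft_force: [-0.6, 0.5, -1.3]
grip_width: 0.107
```

```bash
python3 -c "
from h import *
go(.6062,-.0095,.122,82.4)"
```

```text
now [ 0.6075 -0.0072  0.1212] jaw az 82.4 shift [ 0.0009 -0.0025 -0.0008] rz 0.0 tilt [ 0. -0. -1.] F [-0.6  0.5 -1.3] grip 0.107 t 8.7
```

Request:
play_rows:
  series: [0,0,0,0.002,0,0,0,12,0,0,0.002,0,0,0,14,0,0,0.002,0,0,0,20,0,0,0.001,0,0,0,35,0,0,0,0,0,0,40,0,0,-0.004,0,0,0,40,0,0,-0.02,0,0,0,40,0,0,-0.05,0,0,0,40,0,0,-0.09,0,0,0,40,0,0,-0.12,0,0,0]

```text
time: 9.53
position: [0.6076, -0.0073, 0.2441]
tool_rot: [0.208, 3.133, 0.0]
ft_force: [1.2, -0.1, 1.0]
grip_width: 0.396
```

```bash
python3 -c "
from h import *
go(.4,.1,.25,30);st()
snap('wrist','w6',None,1.4);snap('side','s6',(180,150,320,270),5);snap('top','t6',(220,130,360,250),5)"
```

```text
now [ 0.6076 -0.0073  0.2441] jaw az 82.4 shift [ 0.22    0.0789 -0.0062] rz 52.4 tilt [ 0.002  0.    -1.   ] F [ 1.2 -0.1  1. ] grip 0.396 t 9.53
9.5333 [ 0.6076 -0.0073  0.2441] [0.208 3.133 0.   ] [ 1.17 -0.06  1.03] 0.39635031390740394 [-0.502  0.238  0.563  1.552 -0.128  1.387  1.509]
```

View pics/w6.png

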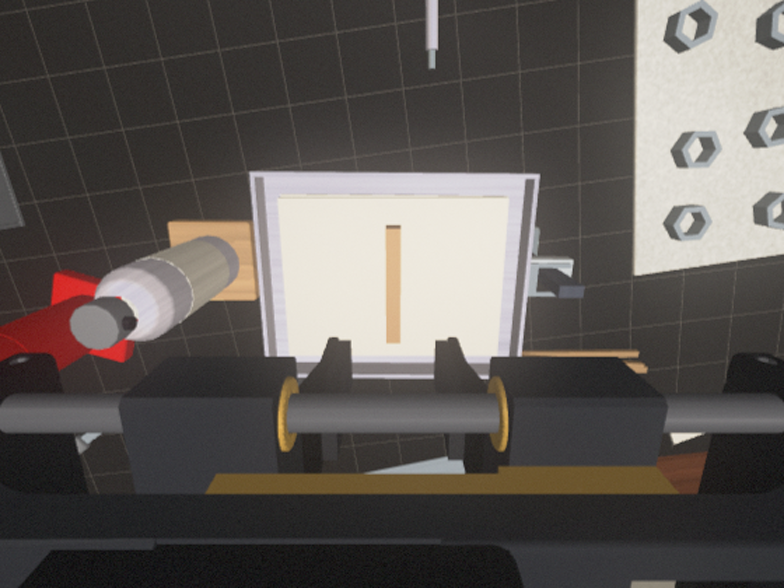

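View pics/s6.png

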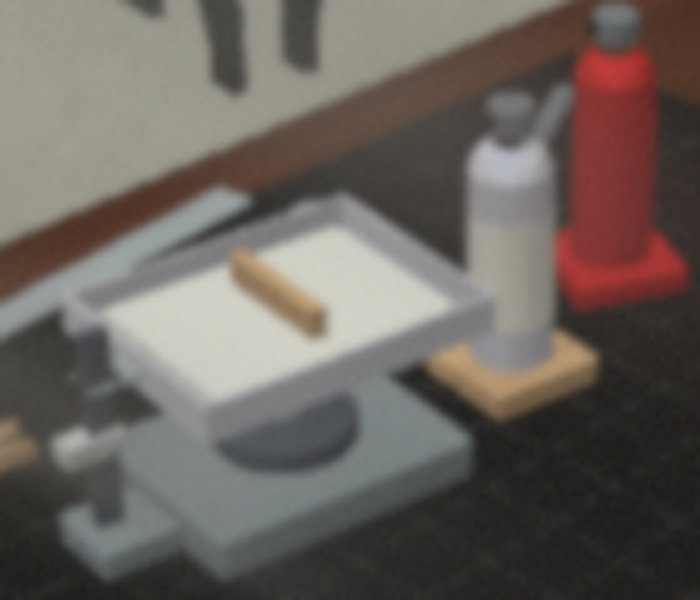

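```bash
python3 -c "
from h import *
th=np.radians(-7.6);ex=np.array([np.cos(th),np.sin(th),0]);ey=np.array([-ex[1],ex[0],0])
A=np.array([.6070,-.0085,0])+ey*.115
for fn in ('s4','s6'):
    d=load(fn); f=d['frame'][...,::-1][200:270,185:225]
    g=cv2.resize(f,None,fx=10,fy=8,interpolation=cv2.INTER_CUBIC)
    cv2.imwrite('pics/z_%s.png'%fn,g)
    for z in (0.0,.03,.04,.05,.06,.07,.08,.1,.14):
        P=A-ex*.008+np.array([0,0,z]); u,v=proj(d,P); print(z,round((u-185)*10),round((v-200)*8))
g=np.hstack([cv2.imread('pics/z_s4.png'),cv2.imread('pics/z_s6.png')]); cv2.imwrite('pics/z.png',g)
"
```

```text
0.0 188 481
0.03 180 408
0.04 177 384
0.05 174 359
0.06 172 334
0.07 169 308
0.08 166 283
0.1 160 232
0.14 149 127
0.0 188 481
0.03 180 408
0.04 177 384
0.05 174 359
0.06 172 334
0.07 169 308
0.08 166 283
0.1 160 232
0.14 149 127
```

View pics/z.png

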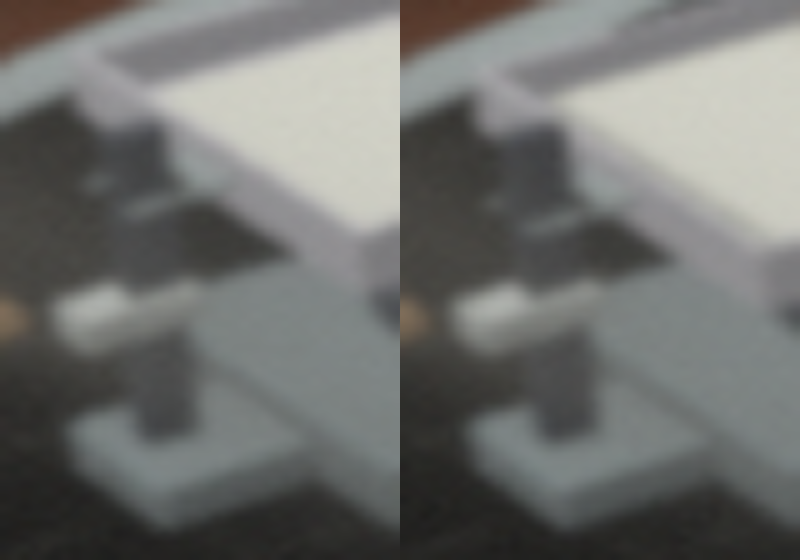

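The cover lies flat and centred. The sleeve band is around z≈0.064–0.076 and the pointer is now at about 0.10, so I estimate about 4 nuts. Next I'll turn the jaw to lie along the pan's x and look at the nuts from above.

Request:
play_rows:
  series: [60,0.02,0.03,-0.02,0,0,7,60,0.04,0.06,-0.04,0,0,14,60,0.06,0.09,-0.056,0,0,21,60,0.08,0.12,-0.056,0,0,28,60,0.1,0.15,-0.056,0,0,35,60,0.12,0.18,-0.056,0,0,42,60,0.137,0.211,-0.056,0,0,49,60,0.137,0.211,-0.056,0,0,56,60,0.137,0.211,-0.056,0,0,63,60,0.137,0.211,-0.056,0,0,70]

```text
time: 10.52
position: [0.4982, 0.2212, 0.2958]
tool_rot: [-1.891, -2.507, 0.003]
ft_force: [-0.3, -0.2, -0.4]
grip_width: 0.6
```

Request:
play_rows:
  series: [60,0,0,0,0,0,7,60,0,0,0,0,0,14,60,0,0,0,0,0,20,60,0,0,0,0,0,20,60,0,0,0,0,0,20]

```text
time: 10.93
position: [0.4989, 0.22, 0.2962]
tool_rot: [-2.292, -2.149, 0.002]
ft_force: [0.1, 0.2, 0.7]
grip_width: 0.599
```

```bash
python3 -c "
from h import *
st()
snap('wrist','w7',None,1.4)
d=snap('side','s7'); f=d['frame'][...,::-1]
g=cv2.resize(f[200:270,185:225],None,fx=10,fy=8,interpolation=cv2.INTER_CUBIC); cv2.imwrite('pics/s7z.png',g)"
```

```text
10.9333 [0.4989 0.22   0.2962] [-2.292e+00 -2.149e+00  2.000e-03] [0.06 0.22 0.75] 0.5989504408178942 [-0.895  0.068  0.457  1.611 -0.03   1.472 -0.5  ]
```

View pics/w7.png

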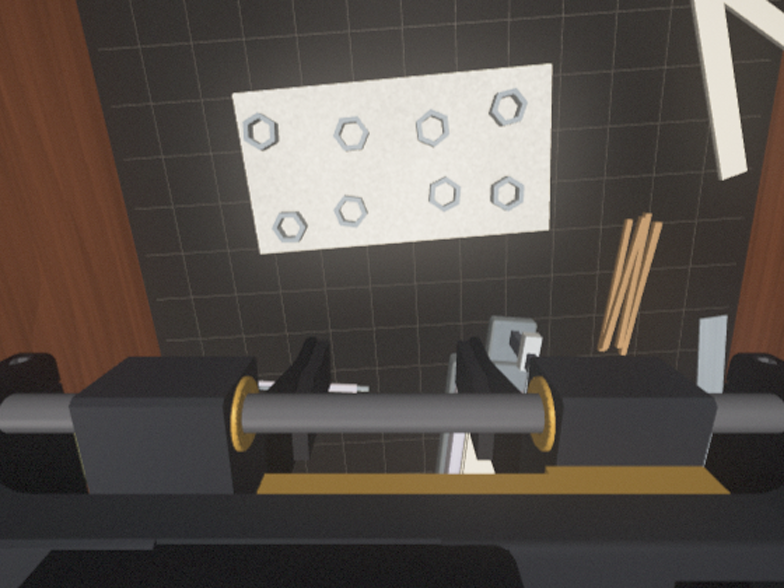

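```bash
cat >> h.py <<'E'
def rectify(d,x0,x1,y0,y1,z,s=.0005):
    # image: rows = -x (x up), cols = -y (y left)
    W=int(round((y1-y0)/s));H=int(round((x1-x0)/s))
    src=[];dst=[]
    for x,y in [(x0,y0),(x0,y1),(x1,y0),(x1,y1)]:
        src.append(proj(d,[x,y,z])); dst.append(((y1-y)/s,(x1-x)/s))
    M=cv2.getPerspectiveTransform(np.float32(src),np.float32(dst))
    return cv2.warpPerspective(np.ascontiguousarray(d["frame"]),M,(W,H),flags=cv2.INTER_CUBIC)
def tmpl(yaw,s=.0005,n=80):
    c=n/2-.5
    jj,ii=np.meshgrid(np.arange(n),np.arange(n)); X=(c-ii)*s; Y=(c-jj)*s
    h=np.zeros((n,n))
    for k in range(3):
        a=np.radians(yaw+60*k); h=np.maximum(h,abs(X*np.cos(a)+Y*np.sin(a)))
    ring=(h<.015)&(np.hypot(X,Y)>.010)
    t=np.where(ring,0.,1.).astype(np.float32)
    return cv2.GaussianBlur(t,(0,0),2)
def nuts(d,x0=.33,x1=.68,y0=.18,y1=.42,z=.016,thr=.5,save=None,s=.0005):
    im=rectify(d,x0,x1,y0,y1,z,s); g=cv2.cvtColor(im,cv2.COLOR_RGB2GRAY).astype(np.float32)
    best=None
    for yaw in range(0,60,3):
        r=cv2.matchTemplate(g,tmpl(yaw,s),cv2.TM_CCOEFF_NORMED)
        if best is None: best=r.copy();yw=np.zeros(r.shape)
        else:
            m=r>best; best[m]=r[m]; yw[m]=yaw
    out=[];b=best.copy()
    while True:
        _,v,_,(u,w)=cv2.minMaxLoc(b)
        if v<thr or len(out)>14: break
        out.append((round(x1-(w+39.5)*s,4),round(y1-(u+39.5)*s,4),int(yw[w,u]),round(float(v),2)))
        cv2.circle(b,(u,w),50,-1,-1)
        if save: cv2.circle(im,(u+40,w+40),3,(255,0,0),-1); cv2.putText(im,f"{int(yw[w,u])}",(u+50,w+20),0,.6,(255,0,0),1)
    if save: cv2.imwrite(f"pics/{save}.png",im[...,::-1])
    return out
E
python3 -c "
from h import *
for o in nuts(load('w7'),save='n7'): print(o)"
```

```text
(0.4588, 0.2547, 18, 0.9)
(0.5523, 0.2657, 51, 0.89)
(0.5428, 0.3272, 6, 0.89)
(0.4663, 0.3272, 33, 0.88)
(0.3958, 0.2432, 27, 0.87)
(0.6138, 0.2622, 0, 0.86)
(0.6138, 0.3407, 39, 0.85)
(0.3803, 0.3342, 54, 0.85)
```

View pics/n7.png

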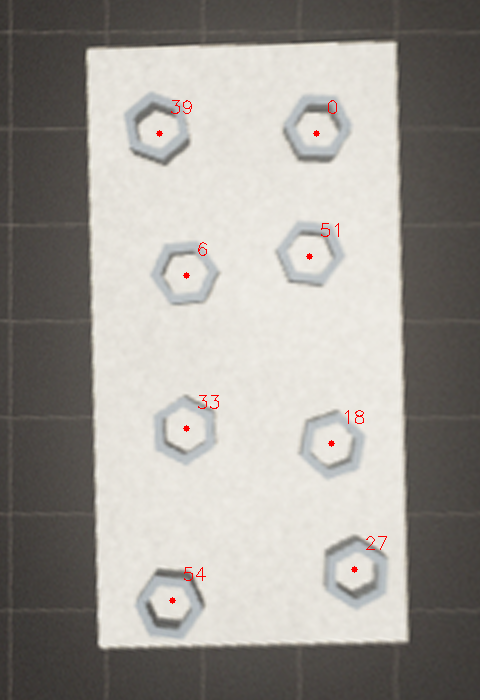

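View pics/s7z.png

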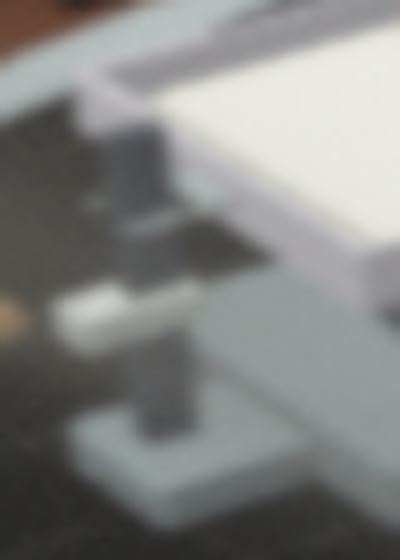

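Eight nuts were found with a good fit. I'll start with the one at (0.552, 0.266), whose flats match the present jaw direction.

```bash
python3 -c "
from h import *
go(.5523,.2657,.004,-9)"
```

```text
now [0.4991 0.2201 0.2966] jaw az -3.7 shift [0.0491 0.0503 0.2926] rz 5.3 tilt [-0.001 -0.    -1.   ] F [ 0.3 -0.6  0.4] grip 0.597 t 11.03
```

Request:
play_rows:
  series: [50,0.025,0.025,0.03,0,0,5.3,50,0.049,0.05,0.065,0,0,5.3,50,0.049,0.05,0.105,0,0,5.3,50,0.049,0.05,0.145,0,0,5.3,50,0.049,0.05,0.185,0,0,5.3,50,0.049,0.05,0.225,0,0,5.3,50,0.049,0.05,0.25,0,0,5.3,50,0.049,0.05,0.25,0,0,5.3,50,0.049,0.05,0.25,0,0,5.3]

```text
time: 11.78
position: [0.5516, 0.2651, 0.046]
tool_rot: [-2.391, -2.038, 0.005]
ft_force: [0.6, 0.0, 0.7]
grip_width: 0.501
```

```bash
python3 -c "
from h import *
go(.5523,.2657,.004,-9); snap('wrist','w8',None,1.4)"
```

```text
now [0.5516 0.2651 0.046 ] jaw az -9.1 shift [0.0008 0.0007 0.0419] rz -0.1 tilt [-0.003 -0.002 -1.   ] F [0.6 0.  0.7] grip 0.501 t 11.78
```

View pics/w8.png

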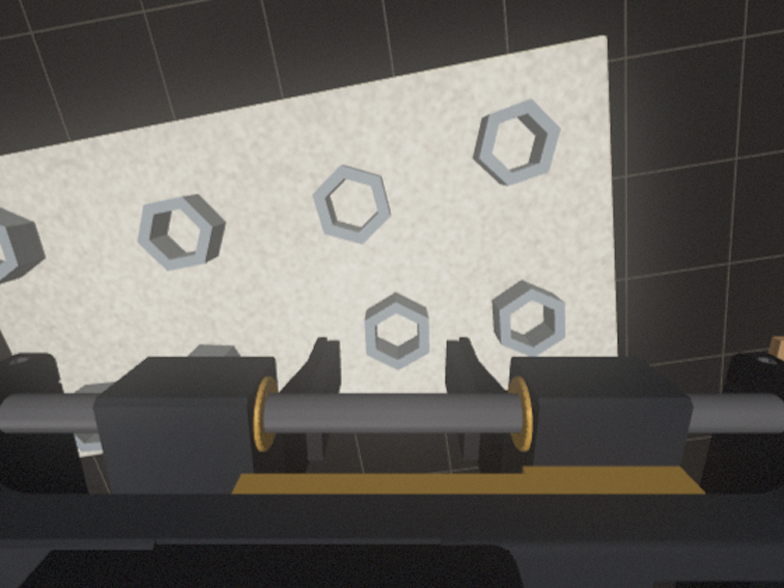

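```bash
python3 -c "
from h import *
for o in nuts(load('w8'),thr=.6): print(o)
print(unproj(load('w8'),397/1.4,333/1.4,.016))"
```

```text
(0.5448, 0.3287, 6, 0.84)
(0.5543, 0.2687, 54, 0.83)
(0.6143, 0.3422, 39, 0.81)
(0.6143, 0.2652, 0, 0.79)
(0.4698, 0.3287, 30, 0.79)
[0.55391964 0.26545569 0.016     ]
```

Request:
play_rows:
  series: [50,0.001,0,0.03,0,0,0,50,0.001,0,0.042,0,0,0,50,0.001,0,0.042,0,0,0,30,0.001,0,0.042,0,0,0,25,0.001,0,0.042,0,0,0,20,0.001,0,0.042,0,0,0,20,0.001,0,0.042,0,0,0,20,0.001,0,0.042,0,0,0,20,0.001,0,0.042,0,0,0,20,0.001,0,0.042,0,0,0]
  force: 20

```text
time: 12.67
position: [0.5534, 0.267, 0.0063]
tool_rot: [2.392, 2.037, 0.002]
ft_force: [-0.9, -0.5, 6.4]
grip_width: 0.339
```

```bash
cat >> h.py <<'E'
PAN=np.array([.6070,-.0085])
def slot(px,py):
    th=np.radians(-7.6); return PAN+np.array([px*np.cos(th)-py*np.sin(th),px*np.sin(th)+py*np.cos(th)])
def goslot(px,py,z):
    x,y=slot(px,py); go(x,y,z,-7.6)
E
python3 -c "
from h import *
goslot(.028,.026,.18)"
```

```text
now [0.5534 0.267  0.0063] jaw az -9.2 shift [-0.2365  0.1243 -0.1738] rz -1.6 tilt [ 0.001  0.001 -1.   ] F [-0.9 -0.5  6.4] grip 0.339 t 12.67
```

Request:
play_rows:
  series: [20,0,0,-0.03,0,0,0,20,0,0,-0.07,0,0,0,20,0,0,-0.11,0,0,0,20,0,0,-0.15,0,0,0,20,-0.03,0.015,-0.174,0,0,-1.6,20,-0.066,0.033,-0.174,0,0,-1.6,20,-0.102,0.052,-0.174,0,0,-1.6,20,-0.138,0.071,-0.174,0,0,-1.6,20,-0.174,0.09,-0.174,0,0,-1.6,20,-0.208,0.108,-0.174,0,0,-1.6]

```text
time: 13.5
position: [0.6263, 0.0418, 0.1792]
tool_rot: [2.363, 2.07, 0.0]
ft_force: [1.3, 0.3, -0.4]
grip_width: 0.338
```

```bash
python3 -c "
from h import *
goslot(.028,.026,.13)"
```

```text
now [0.6263 0.0418 0.1792] jaw az -7.6 shift [-0.0264  0.0155  0.0492] rz 0.0 tilt [ 0.  0. -1.] F [ 1.3  0.3 -0.4] grip 0.338 t 13.5
```

Request:
play_rows:
  series: [20,-0.02,0.012,0,0,0,0,20,-0.0265,0.0155,0.01,0,0,0,20,-0.0265,0.0155,0.03,0,0,0,20,-0.0265,0.0155,0.05,0,0,0,20,-0.0265,0.0155,0.061,0,0,0,20,-0.0265,0.0155,0.061,0,0,0,36,-0.0265,0.0155,0.061,0,0,0,45,-0.0265,0.0155,0.061,0,0,0,45,-0.0265,0.0155,0.061,0,0,0,45,-0.0265,0.0155,0.061,0,0,0]

```text
time: 14.33
position: [0.639, 0.0161, 0.1196]
tool_rot: [2.362, 2.07, 0.003]
ft_force: [-0.2, 0.4, -0.8]
grip_width: 0.441
```

Request:
play_rows:
  series: [45,0,0,-0.03,0,0,0,45,0,0,-0.07,0,0,0,45,0.03,0,-0.1,0,0,0,50,0.07,-0.03,-0.14,0,0,0,50,0.11,-0.06,-0.18,0,0,0,50,0.15,-0.08,-0.18,0,0,0,50,0.17,-0.1,-0.18,0,0,0,50,0.17,-0.1,-0.18,0,0,0,50,0.17,-0.1,-0.18,0,0,0]

```text
time: 15.08
position: [0.5585, 0.2064, 0.3007]
tool_rot: [-2.348, -2.081, -0.008]
ft_force: [0.8, 0.9, -0.0]
grip_width: 0.501
```

```bash
cat >> h.py <<'E'
def look(i):
    d=snap('wrist',f'w{i}'); e=snap('side',f's{i}'); 
    for o in nuts(d,thr=.6): print(o)
    f=e['frame'][...,::-1]
    a=cv2.resize(f[200:270,185:225],None,fx=10,fy=8,interpolation=cv2.INTER_CUBIC)
    b=cv2.resize(f[190:260,190:280],None,fx=4.4,fy=4.4,interpolation=cv2.INTER_CUBIC)
    g=np.zeros((560,800,3),np.uint8); g[:,:400]=a; g[:b.shape[0],400:400+b.shape[1]]=b[:,:400]
    t=cv2.resize(d['frame'][...,::-1],None,fx=.6,fy=.6); g[308:560,400:736]=t
    cv2.imwrite(f'pics/L{i}.png',g)
E
python3 -c "
from h import *
st();look(9);go(.6138,.2640,.046,0)"
```

```text
15.0833 [0.5585 0.2064 0.3007] [-2.348 -2.081 -0.008] [ 0.83  0.86 -0.05] 0.5005044609642938 [-0.818  0.183  0.494  1.49  -0.092  1.487 -0.444]
(0.6153, 0.2617, 0, 0.89)
(0.5443, 0.3267, 6, 0.89)
(0.4603, 0.2542, 18, 0.87)
(0.6153, 0.3402, 39, 0.87)
(0.4673, 0.3267, 33, 0.86)
(0.3973, 0.2427, 27, 0.85)
(0.3813, 0.3342, 54, 0.85)
now [0.561  0.1991 0.2993] jaw az -7.4 shift [0.0708 0.0436 0.2534] rz -7.4 tilt [ 0.002  0.001 -1.   ] F [-0.1 -0.3 -0.4] grip 0.5 t 15.18
```

View pics/L9.png

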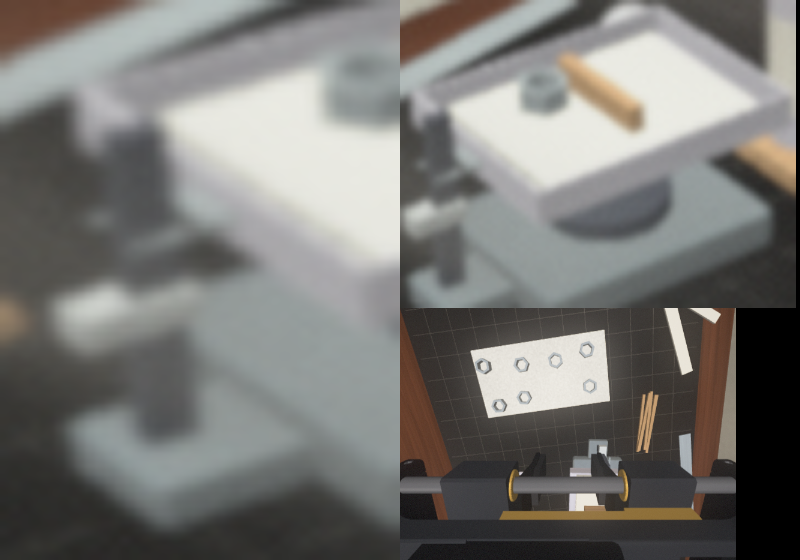

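Nut 1 is in the pan and the pointer has sunk by one step. Next is the nut at (0.6145, 0.263).

Request:
play_rows:
  series: [50,0.035,0.022,0.015,0,0,-4,50,0.071,0.0445,0.03,0,0,-7.4,50,0.071,0.0445,0.07,0,0,-7.4,50,0.071,0.0445,0.11,0,0,-7.4,50,0.071,0.0445,0.15,0,0,-7.4,50,0.071,0.0445,0.19,0,0,-7.4,50,0.071,0.0445,0.23,0,0,-7.4,50,0.071,0.0445,0.27,0,0,-7.4,50,0.071,0.0445,0.292,0,0,-7.4,50,0.071,0.0445,0.292,0,0,-7.4]

```text
time: 16.02
position: [0.6162, 0.2591, 0.0066]
tool_rot: [2.228, 2.214, -0.002]
ft_force: [1.0, -0.1, 0.3]
grip_width: 0.5
```

Request:
play_rows:
  series: [50,0,0,0,0,0,0,20,0,0,0,0,0,0,20,0,0,0,0,0,0,20,0,0,0,0,0,0,20,0,0,0,0,0,0,20,0,0,0,0,0,0]

```text
time: 16.52
position: [0.6149, 0.2617, 0.0061]
tool_rot: [2.225, 2.218, -0.0]
ft_force: [-0.4, -0.2, -0.0]
grip_width: 0.342
```

```bash
python3 -c "
from h import *
goslot(-.028,.026,.18)"
```

```text
now [0.6149 0.2617 0.0061] jaw az -0.2 shift [-0.2409 -0.0315 -0.1738] rz 7.4 tilt [ 0. -0. -1.] F [-0.4 -0.2 -0. ] grip 0.342 t 16.52
```

Request:
play_rows:
  series: [20,0,0,-0.03,0,0,0,20,0,0,-0.07,0,0,0,20,0,0,-0.11,0,0,0,20,0,0,-0.15,0,0,0,20,-0.03,-0.003,-0.174,0,0,3,20,-0.07,-0.009,-0.174,0,0,7.4,20,-0.11,-0.014,-0.174,0,0,7.4,20,-0.15,-0.019,-0.174,0,0,7.4,20,-0.19,-0.025,-0.174,0,0,7.4,20,-0.222,-0.029,-0.174,0,0,7.4]

```text
time: 17.35
position: [0.5842, 0.0364, 0.1803]
tool_rot: [2.365, 2.067, -0.001]
ft_force: [0.3, 0.1, -1.0]
grip_width: 0.341
```

```bash
python3 -c "
from h import *
goslot(-.028,.026,.111)"
```

```text
now [0.5842 0.0364 0.1803] jaw az -7.7 shift [-0.0154  0.0006  0.0693] rz -0.1 tilt [-0.    -0.001 -1.   ] F [ 0.3  0.1 -1. ] grip 0.341 t 17.35
```

Request:
play_rows:
  series: [20,-0.015,0.0005,0.01,0,0,0,20,-0.0155,0.0005,0.03,0,0,0,20,-0.0155,0.0005,0.05,0,0,0,20,-0.0155,0.0005,0.068,0,0,0,20,-0.0155,0.0005,0.07,0,0,0,36,-0.0155,0.0005,0.07,0,0,0,45,-0.0155,0.0005,0.07,0,0,0,45,-0.0155,0.0005,0.07,0,0,0,45,-0.0155,0.0005,0.07,0,0,0]

```text
time: 18.1
position: [0.5847, 0.0249, 0.1116]
tool_rot: [2.362, 2.07, 0.004]
ft_force: [-0.0, -0.5, -0.5]
grip_width: 0.436
```

Request:
play_rows:
  series: [45,0,0,-0.03,0,0,0,45,0,0,-0.07,0,0,0,45,0.03,0,-0.1,0,0,0,50,0.07,-0.01,-0.14,0,0,0,50,0.11,-0.03,-0.18,0,0,0,50,0.15,-0.05,-0.18,0,0,0,50,0.17,-0.06,-0.18,0,0,0,50,0.17,-0.06,-0.18,0,0,0,50,0.17,-0.06,-0.18,0,0,0]

```text
time: 18.85
position: [0.5452, 0.2073, 0.2918]
tool_rot: [-2.352, -2.08, -0.006]
ft_force: [0.6, -0.1, -1.2]
grip_width: 0.499
```

```bash
python3 -c "
from h import *
look(10);go(.5440,.3270,.0065,6)"
```

```text
(0.5438, 0.3267, 3, 0.89)
(0.4598, 0.2542, 18, 0.88)
(0.6153, 0.3402, 39, 0.86)
(0.4673, 0.3267, 30, 0.86)
(0.3973, 0.2427, 27, 0.85)
(0.3813, 0.3342, 54, 0.84)
now [0.5467 0.2009 0.2907] jaw az -7.5 shift [ 0.1247 -0.0195  0.2842] rz -13.5 tilt [ 0.001 -0.    -1.   ] F [-0.  -1.   0.2] grip 0.495 t 18.95
```

View pics/L10.png

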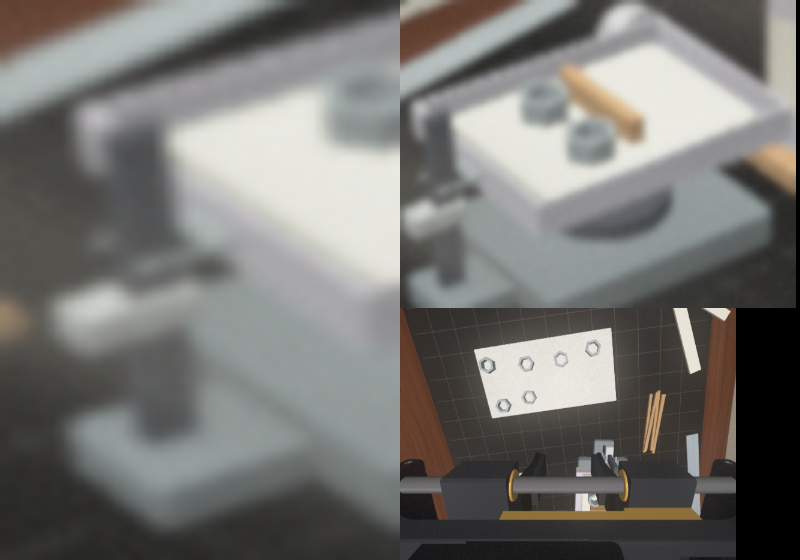

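Request:
play_rows:
  series: [50,0.04,-0.006,0.01,0,0,-6,50,0.08,-0.012,0.02,0,0,-11,50,0.12,-0.018,0.03,0,0,-13.5,50,0.126,-0.02,0.07,0,0,-13.5,50,0.126,-0.02,0.11,0,0,-13.5,50,0.126,-0.02,0.15,0,0,-13.5,50,0.126,-0.02,0.19,0,0,-13.5,50,0.126,-0.02,0.23,0,0,-13.5,50,0.126,-0.02,0.27,0,0,-13.5,50,0.126,-0.02,0.284,0,0,-13.5]

```text
time: 19.78
position: [0.5418, 0.3238, 0.005]
tool_rot: [-2.107, -2.329, 0.015]
ft_force: [-30.7, -17.0, 88.0]
grip_width: 0.5
```

```bash
python3 -c "
from h import *
go(.5440,.3270,.0065,5)"
```

```text
now [0.5418 0.3238 0.005 ] jaw az 5.7 shift [ 0.003   0.0025 -0.0015] rz 0.7 tilt [-0.007 -0.006 -1.   ] F [-30.7 -17.   88. ] grip 0.5 t 19.78
```

Request:
play_rows:
  series: [50,0,0,0,0,0,0,50,0,0,0,0,0,0,20,0,0,0,0,0,0,20,0,0,0,0,0,0,20,0,0,0,0,0,0,20,0,0,0,0,0,0,20,0,0,0,0,0,0]

```text
time: 20.37
position: [0.5438, 0.3282, 0.0065]
tool_rot: [2.103, 2.333, 0.0]
ft_force: [-0.3, -1.6, 2.0]
grip_width: 0.344
```

```bash
python3 -c "
from h import *
goslot(.028,-.026,.18)"
```

```text
now [0.5438 0.3282 0.0065] jaw az 5.9 shift [-0.3733  0.0494 -0.1733] rz 13.5 tilt [ 0.001 -0.    -1.   ] F [-0.3 -1.6  2. ] grip 0.344 t 20.37
```

A fast arrival gave an 88 N bump on the surface, so I'll end every later descent slowly.

Request:
play_rows:
  series: [20,0,0,-0.03,0,0,0,20,0,0,-0.07,0,0,0,20,0,0,-0.11,0,0,0,20,0,0,-0.15,0,0,3,20,-0.035,0.005,-0.173,0,0,7,20,-0.075,0.01,-0.173,0,0,13.5,20,-0.115,0.015,-0.173,0,0,13.5,20,-0.155,0.02,-0.173,0,0,13.5,20,-0.195,0.026,-0.173,0,0,13.5,20,-0.235,0.031,-0.173,0,0,13.5]

```text
time: 21.2
position: [0.5984, 0.0966, 0.1792]
tool_rot: [-2.362, -2.071, -0.001]
ft_force: [0.3, 0.4, -1.3]
grip_width: 0.338
```

```bash
python3 -c "
from h import *
goslot(.028,-.026,.18)"
```

```text
now [0.5984 0.0966 0.1792] jaw az -7.5 shift [-0.1291  0.0503 -0.0008] rz 0.1 tilt [ 0.     0.001 -1.   ] F [ 0.3  0.4 -1.3] grip 0.338 t 21.2
```

Request:
play_rows:
  series: [20,-0.038,0.015,0,0,0,0,20,-0.076,0.03,0,0,0,0,20,-0.11,0.043,0,0,0,0,20,-0.129,0.05,0.005,0,0,0,20,-0.129,0.05,0.025,0,0,0,20,-0.129,0.05,0.05,0,0,0,20,-0.129,0.05,0.068,0,0,0,20,-0.129,0.05,0.076,0,0,0,20,-0.129,0.05,0.077,0,0,0]

```text
time: 21.95
position: [0.6294, -0.0359, 0.0999]
tool_rot: [-2.361, -2.069, 0.005]
ft_force: [-0.1, -0.4, -0.7]
grip_width: 0.342
```

Request:
play_rows:
  series: [36,0,0,0,0,0,0,45,0,0,0,0,0,0,45,0,0,0,0,0,0,45,0,0,0,0,0,0,45,0,0,-0.02,0,0,0,45,0,0,-0.05,0,0,0,45,0.02,0,-0.08,0,0,0,50,0.06,-0.02,-0.12,0,0,0,50,0.1,-0.04,-0.15,0,0,0,50,0.14,-0.06,-0.18,0,0,0]

```text
time: 22.78
position: [0.6014, 0.0776, 0.2606]
tool_rot: [2.364, 2.067, 0.004]
ft_force: [-0.2, 0.7, -0.3]
grip_width: 0.491
```

Request:
play_rows:
  series: [50,0.03,-0.01,0,0,0,0,50,0.06,-0.02,0,0,0,0,50,0.06,-0.02,0,0,0,0,50,0.06,-0.02,0,0,0,0,50,0.06,-0.02,0,0,0,0]

```text
time: 23.2
position: [0.5897, 0.1387, 0.2586]
tool_rot: [2.363, 2.069, 0.001]
ft_force: [-0.6, -0.6, 1.0]
grip_width: 0.497
```

```bash
python3 -c "
from h import *
look(11);go(.4598,.2542,.05,18)"
```

```text
(0.4613, 0.2532, 18, 0.84)
(0.4683, 0.3252, 33, 0.84)
(0.3983, 0.2417, 24, 0.8)
(0.3823, 0.3327, 54, 0.75)
now [0.5899 0.1374 0.2583] jaw az -7.7 shift [ 0.0984 -0.1447  0.2082] rz -25.7 tilt [ 0.001 -0.001 -1.   ] F [-0.3 -0.2  0.8] grip 0.501 t 23.3
```

View pics/L11.png

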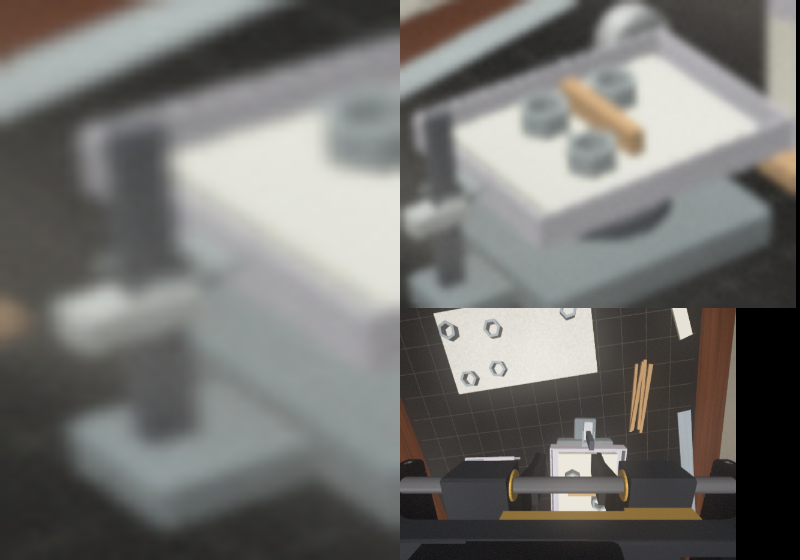

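With three nuts the pointer is right at the sleeve's upper edge: about 3 mm above by projection, with the band at about 0.0625–0.0755. A fourth nut should put it mid-sleeve, so I'm picking the nut at (0.460, 0.2535).

Request:
play_rows:
  series: [50,0.02,-0.03,0.01,0,0,-6,50,0.04,-0.06,0.03,0,0,-12,50,0.06,-0.09,0.06,0,0,-18,50,0.08,-0.12,0.09,0,0,-24,50,0.098,-0.144,0.12,0,0,-25.7,50,0.098,-0.144,0.16,0,0,-25.7,50,0.098,-0.144,0.19,0,0,-25.7,50,0.098,-0.144,0.208,0,0,-25.7,50,0.098,-0.144,0.208,0,0,-25.7]

```text
time: 24.05
position: [0.4568, 0.2521, 0.0456]
tool_rot: [-1.845, -2.54, 0.013]
ft_force: [-0.8, -0.5, 0.7]
grip_width: 0.499
```

```bash
python3 -c "
from h import *
for o in nuts(snap('wrist','w12'),thr=.6): print(o)
go(.4605,.2540,.008,18)"
```

```text
(0.4563, 0.2577, 18, 0.82)
(0.4633, 0.3282, 33, 0.82)
(0.3803, 0.3352, 54, 0.79)
(0.3953, 0.2462, 27, 0.79)
now [0.4588 0.2531 0.0483] jaw az 18.0 shift [0.0004 0.002  0.0403] rz -0.0 tilt [-0.003 -0.003 -1.   ] F [0.1 0.2 1. ] grip 0.501 t 24.1
```

Request:
play_rows:
  series: [50,0.001,0.001,0.015,0,0,0,50,0.001,0.001,0.03,0,0,0,50,0.001,0.001,0.04,0,0,0,50,0.001,0.001,0.041,0,0,0,20,0.001,0.001,0.041,0,0,0,20,0.001,0.001,0.041,0,0,0,20,0.001,0.001,0.041,0,0,0,20,0.001,0.001,0.041,0,0,0,20,0.001,0.001,0.041,0,0,0,20,0.001,0.001,0.041,0,0,0]

```text
time: 24.93
position: [0.461, 0.257, 0.0101]
tool_rot: [1.843, 2.543, 0.002]
ft_force: [-1.0, -0.9, 6.7]
grip_width: 0.343
```

```bash
python3 -c "
from h import *
goslot(-.028,-.026,.18)"
```

```text
now [0.461  0.257  0.0101] jaw az 18.1 shift [-0.3089  0.0199 -0.17  ] rz 25.7 tilt [ 0.001  0.001 -1.   ] F [-1.  -0.9  6.7] grip 0.343 t 24.93
```

Request:
play_rows:
  series: [20,0,0,-0.03,0,0,0,20,0,0,-0.07,0,0,0,20,0,0,-0.11,0,0,0,20,0,0,-0.15,0,0,6,20,-0.035,0.002,-0.17,0,0,12,20,-0.075,0.005,-0.17,0,0,18,20,-0.115,0.008,-0.17,0,0,24,20,-0.155,0.01,-0.17,0,0,25.7,20,-0.195,0.012,-0.17,0,0,25.7,20,-0.235,0.015,-0.17,0,0,25.7]

```text
time: 25.77
position: [0.5479, 0.0363, 0.1793]
tool_rot: [-2.363, -2.07, -0.002]
ft_force: [0.8, 1.3, 0.1]
grip_width: 0.343
```

```bash
python3 -c "
from h import *
goslot(-.028,-.026,.18)"
```

```text
now [0.5479 0.0363 0.1793] jaw az -7.5 shift [-0.0627  0.0364 -0.0007] rz 0.1 tilt [ 0.001  0.001 -1.   ] F [0.8 1.3 0.1] grip 0.343 t 25.77
```

Request:
play_rows:
  series: [20,-0.03,0.018,0,0,0,0,20,-0.063,0.036,0,0,0,0,20,-0.063,0.036,0.02,0,0,0,20,-0.063,0.036,0.045,0,0,0,20,-0.063,0.036,0.065,0,0,0,20,-0.063,0.036,0.077,0,0,0,20,-0.063,0.036,0.081,0,0,0,20,-0.063,0.036,0.081,0,0,0]

```text
time: 26.43
position: [0.5745, -0.0289, 0.0972]
tool_rot: [-2.362, -2.07, 0.002]
ft_force: [-0.8, 0.5, -0.1]
grip_width: 0.337
```

Request:
play_rows:
  series: [36,0,0,0,0,0,0,45,0,0,0,0,0,0,45,0,0,0,0,0,0,45,0,0,0,0,0,0,45,0,0,-0.02,0,0,0,45,0,0,-0.05,0,0,0,45,0.02,0,-0.08,0,0,0,50,0.06,-0.02,-0.12,0,0,0,50,0.1,-0.04,-0.15,0,0,0,50,0.14,-0.06,-0.18,0,0,0]

```text
time: 27.27
position: [0.5454, 0.0849, 0.2562]
tool_rot: [2.364, 2.067, 0.003]
ft_force: [0.2, 1.3, -0.5]
grip_width: 0.497
```

Request:
play_rows:
  series: [50,0.04,0,0,0,0,0,50,0.08,0,0,0,0,0,50,0.08,0,0,0,0,0,50,0.08,0,0,0,0,0,50,0.08,0,0,0,0,0,50,0.08,0,0,0,0,0,50,0.08,0,0,0,0,0]

```text
time: 27.85
position: [0.5562, 0.1618, 0.2541]
tool_rot: [2.366, 2.066, 0.0]
ft_force: [-0.7, -0.5, -0.1]
grip_width: 0.496
```

```bash
python3 -c "
from h import *
look(13);go(.4660,.3265,.05,31)"
```

```text
(0.4678, 0.3257, 33, 0.84)
(0.3973, 0.2417, 27, 0.83)
(0.3818, 0.3332, 54, 0.8)
(0.6153, 0.3382, 39, 0.79)
now [0.5561 0.1623 0.254 ] jaw az -7.7 shift [ 0.1506 -0.1114  0.204 ] rz -38.7 tilt [ 0.  0. -1.] F [-0.3  0.3  0.2] grip 0.499 t 27.95
```

View pics/L13.png

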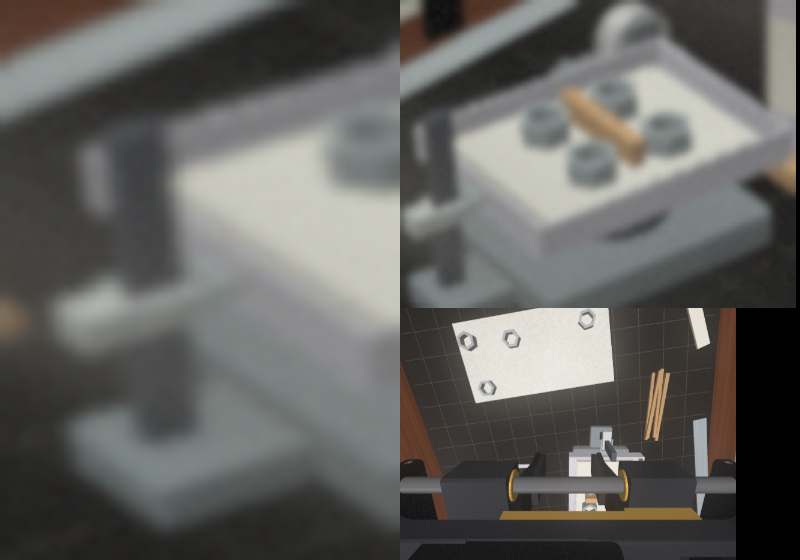

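The pointer looks to be within the sleeve. I'll get a closer, flatter look with the wrist camera by tilting the tool.

Request:
play_rows:
  series: [50,0.01,0.005,0.01,0,-7,0,50,0.02,0.01,0.025,0,-14,0,50,0.03,0.015,0.04,0,-21,0,50,0.04,0.02,0.055,0,-28,0,50,0.05,0.028,0.07,0,-35,0,50,0.063,0.036,0.085,0,-42,0,50,0.063,0.036,0.094,0,-45,0,50,0.063,0.036,0.094,0,-45,0,50,0.063,0.036,0.094,0,-45,0]

```text
time: 28.7
position: [0.5997, 0.221, 0.1584]
tool_rot: [1.888, 1.655, -0.786]
ft_force: [0.8, -0.3, 0.3]
grip_width: 0.497
```

```bash
python3 -c "
from h import *
st();snap('wrist','w14',None,1.4)"
```

```text
28.7 [0.5997 0.221  0.1584] [ 1.888  1.655 -0.786] [ 0.81 -0.32  0.3 ] 0.4970301067606525 [-0.983  0.786  0.516  1.206  0.253  1.727 -0.663]
```

View pics/w14.png

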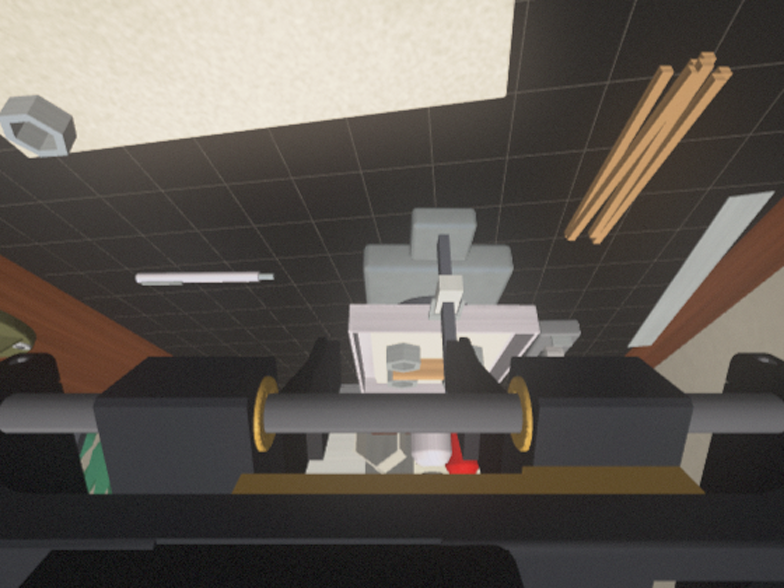

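```bash
python3 -c "
from h import *
d=load('w14');f=d['frame'][...,::-1][135:265,260:400]
cv2.imwrite('pics/w14z.png',cv2.rotate(cv2.resize(f,None,fx=5,fy=4.5,interpolation=cv2.INTER_CUBIC),cv2.ROTATE_180))"
```

View pics/w14z.png

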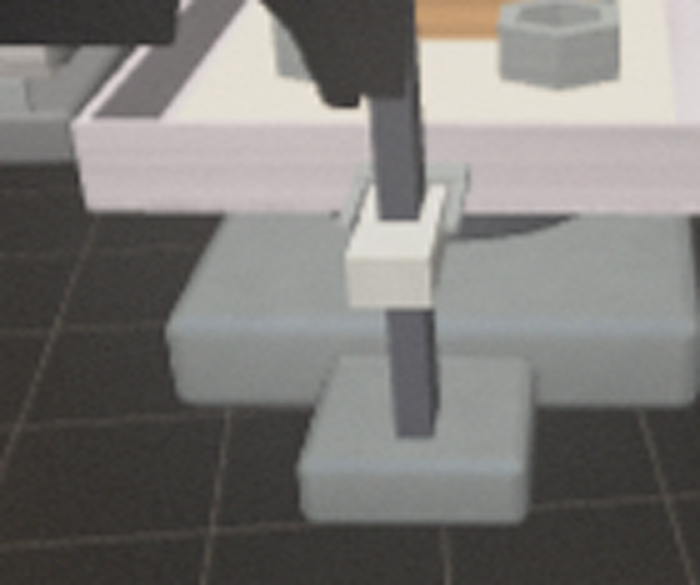

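```bash
python3 -c "
from h import *
d=load('w14')
th=np.radians(-7.6);ex=np.array([np.cos(th),np.sin(th),0]);ey=np.array([-ex[1],ex[0],0])
A=np.array([.6070,-.0085,0])+ey*.115
def pz(x,y,z):
    u,v=proj(d,A+ex*x+ey*y+np.array([0,0,z])); return np.array([700-(u-260)*5,585-(v-135)*4.5]).round(0)
for z in (.055,.06,.065,.07,.075,.08): print(z,'front edge',pz(-.008,.025,z),pz(.008,.025,z),'back',pz(-.008,-.011,z),pz(.008,-.011,z))
print('column top',pz(0,0,.14),'base',pz(-.008,.008,0.02),pz(.008,.008,.02))
for z in (.06,.065,.07,.075,.08): print(z,'prong y=0,8,-8,-20 at x=12',[pz(.012,y,z) for y in (.008,0,-.008,-.02)],[pz(-.012,y,z) for y in (.008,0,-.008,-.02)])
"
```

```text
0.055 front edge [449. 349.] [367. 349.] back [463. 270.] [389. 270.]
0.06 front edge [447. 330.] [366. 329.] back [462. 252.] [388. 252.]
0.065 front edge [446. 310.] [364. 310.] back [461. 233.] [387. 233.]
0.07 front edge [445. 289.] [362. 289.] back [460. 215.] [385. 215.]
0.075 front edge [444. 269.] [360. 269.] back [459. 196.] [384. 195.]
0.08 front edge [443. 248.] [358. 248.] back [458. 176.] [382. 176.]
column top [397. -66.] base [462. 435.] [389. 435.]
0.06 prong y=0,8,-8,-20 at x=12 [array([357., 291.]), array([363., 274.]), array([368., 258.]), array([375., 235.])] [array([474., 291.]), array([477., 274.]), array([479., 258.]), array([483., 235.])]
0.065 prong y=0,8,-8,-20 at x=12 [array([355., 272.]), array([361., 255.]), array([366., 239.]), array([373., 216.])] [array([473., 272.]), array([476., 255.]), array([479., 239.]), array([482., 217.])]
0.07 prong y=0,8,-8,-20 at x=12 [array([354., 252.]), array([359., 236.]), array([364., 220.]), array([372., 198.])] [array([472., 252.]), array([475., 236.]), array([478., 220.]), array([482., 198.])]
0.075 prong y=0,8,-8,-20 at x=12 [array([352., 232.]), array([357., 216.]), array([363., 201.]), array([370., 179.])] [array([471., 232.]), array([474., 216.]), array([477., 201.]), array([481., 179.])]
0.08 prong y=0,8,-8,-20 at x=12 [array([350., 212.]), array([356., 197.]), array([361., 182.]), array([369., 160.])] [array([470., 212.]), array([473., 197.]), array([476., 182.]), array([480., 161.])]
```

```bash
python3 -c "
from h import *
d=load('w14');f=d['frame'][...,::-1][190:245,280:345]
f=cv2.rotate(f,cv2.ROTATE_180)
cv2.imwrite('pics/w14y.png',cv2.resize(f,None,fx=10,fy=10,interpolation=cv2.INTER_CUBIC))"
```

```text
(no output)
```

View pics/w14y.png

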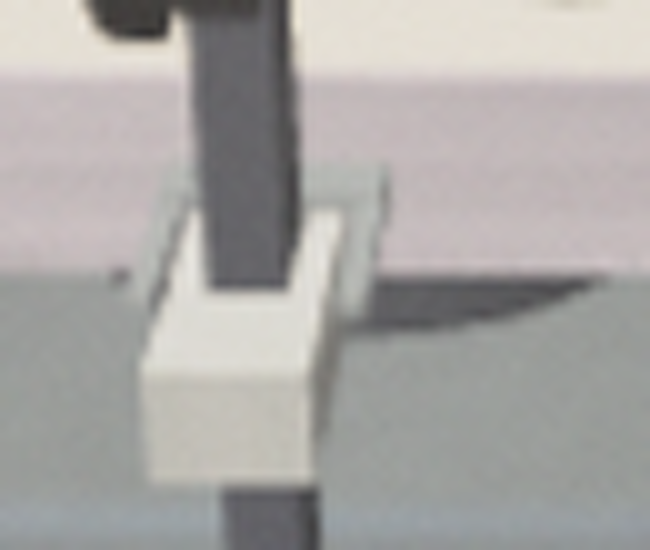

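```bash
python3 -c "
from h import *
th=np.radians(-7.6);ex=np.array([np.cos(th),np.sin(th),0]);ey=np.array([-ex[1],ex[0],0])
A=np.array([.6070,-.0085,0])+ey*.115
def onplane(d,u,v,x):
    R=d['R'];o=-R.T@d['t'];r=R.T@np.array([(u-d['cx'])/d['fx'],(v-d['cy'])/d['fy'],1])
    k=(x-(o-A)@ex)/(r@ex);P=o+k*r-A;return (P@ey).round(4),P[2].round(4)
d=load('s4')
for u,v in [(125,213),(120,215),(130,211),(215,185)]: print('s4 tip',onplane(d,185+u/10,200+v/8,-.012))
for u,v in [(52,330),(100,352),(205,285)]: print('s4 sleeve',onplane(d,185+u/10,200+v/8,-.008))
print('col',[onplane(d,185+u/10,200+435/8,-.008) for u in(135,195)])
d=load('s7')
print('s7 tip',onplane(d,185+12.8,200+230/8,-.012))
d=load('w14')
w=lambda u,v:(345-u/10,245-v/10)
for u,v in [(360,315),(345,315),(385,168),(365,205)]: print('w14 right prong',onplane(d,*w(u,v),-.012))
for u,v in [(140,300),(165,168)]: print('w14 left prong',onplane(d,*w(u,v),.012))
for u,v in [(315,377),(315,485)]: print('w14 sleeve',onplane(d,*w(u,v),-.008))
for u,v in [(145,377),(150,485)]: print('w14 sleeve',onplane(d,*w(u,v),.008))
"
```

```text
s4 tip (np.float64(0.0118), np.float64(0.1138))
s4 tip (np.float64(0.0133), np.float64(0.1137))
s4 tip (np.float64(0.0103), np.float64(0.114))
s4 tip (np.float64(-0.0153), np.float64(0.1141))
s4 sleeve (np.float64(0.0348), np.float64(0.0758))
s4 sleeve (np.float64(0.0217), np.float64(0.0617))
s4 sleeve (np.float64(-0.0115), np.float64(0.0746))
col [(np.float64(0.0143), np.float64(0.0252)), (np.float64(-0.0037), np.float64(0.0175))]
s7 tip (np.float64(0.0115), np.float64(0.1072))
w14 right prong (np.float64(0.0392), np.float64(0.0912))
w14 right prong (np.float64(0.0513), np.float64(0.0974))
w14 right prong (np.float64(0.0095), np.float64(0.092))
w14 right prong (np.float64(0.0304), np.float64(0.0978))
w14 left prong (np.float64(0.0147), np.float64(0.0802))
w14 left prong (np.float64(-0.0055), np.float64(0.0852))
w14 sleeve (np.float64(0.0418), np.float64(0.0863))
w14 sleeve (np.float64(0.0462), np.float64(0.0777))
w14 sleeve (np.float64(0.0371), np.float64(0.0837))
w14 sleeve (np.float64(0.0392), np.float64(0.0736))
```

```bash
python3 -c "
from h import *
s=get_state();R=Ro.from_rotvec(s['tool_rot']).as_matrix();print(R.T@(np.array([.612,.235,.115])-s['position']),R.round(2))"
```

```text
[0.04448945 0.00901686 0.02107982] [[ 0.1   0.99 -0.09]
 [ 0.7  -0.13 -0.7 ]
 [-0.71  0.   -0.71]]
```

Request:
play_rows:
  series: [50,0.02,0.005,0.01,0,-6,0,50,0.045,0.009,0.021,0,-12,0,50,0.045,0.009,0.021,0,-18,0,50,0.045,0.009,0.021,0,-20,0,50,0.045,0.009,0.021,0,-20,0,50,0.045,0.009,0.021,0,-20,0]

```text
time: 29.25
position: [0.6126, 0.2358, 0.1168]
tool_rot: [1.646, 1.434, -1.039]
ft_force: [0.3, -0.3, 0.0]
grip_width: 0.5
```

```bash
python3 -c "
from h import *
st();d=snap('wrist','w15')
print(-np.array(d['R']).T@np.array(d['t']),np.array(d['R'])[2])
f=d['frame'][...,::-1][120:260,210:400]
f=cv2.rotate(f,cv2.ROTATE_180)
cv2.imwrite('pics/w15z.png',cv2.resize(f,None,fx=4.2,fy=4.2,interpolation=cv2.INTER_CUBIC))"
```

```text
29.25 [0.6126 0.2358 0.1168] [ 1.646  1.434 -1.039] [ 0.27 -0.28  0.04] 0.5000032949502167 [-1.     1.091  0.542  0.992  0.358  1.917 -0.674]
[0.6368604  0.4145653  0.11329384] [-0.1317526  -0.98021998 -0.14768221]
```

View pics/w15z.png

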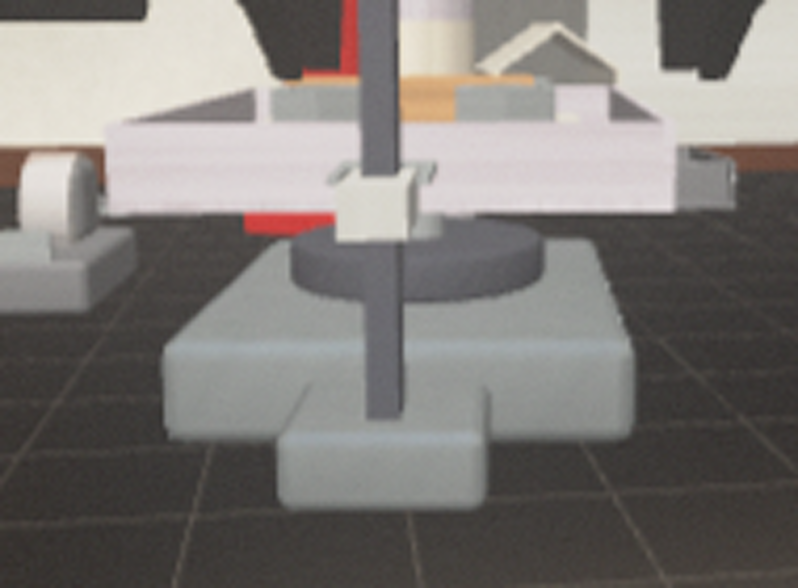

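```bash
python3 -c "
from h import *
d=load('w15')
f=cv2.rotate(d['frame'][...,::-1][195:230,290:330],cv2.ROTATE_180)
cv2.imwrite('pics/w15y.png',cv2.resize(f,None,fx=18,fy=16,interpolation=cv2.INTER_CUBIC))
th=np.radians(-7.6);ex=np.array([np.cos(th),np.sin(th),0]);ey=np.array([-ex[1],ex[0],0])
A=np.array([.6070,-.0085,0])+ey*.115
def pz(x,y,z):
    u,v=proj(d,A+ex*x+ey*y+np.array([0,0,z])); return [round(18*(330-u)),round(16*(230-v))]
for z in (.06,.065,.07,.075,.08): print(z,'sleeve front',pz(.008,.025,z),pz(-.008,.025,z),'tip y=8',pz(.012,.008,z),pz(-.012,.008,z),'y=-15',pz(.012,-.015,z),pz(-.012,-.015,z))
"
```

```text
0.06 sleeve front [232, 539] [539, 537] tip y=8 [195, 488] [630, 486] y=-15 [243, 428] [648, 426]
0.065 sleeve front [230, 455] [537, 453] tip y=8 [193, 409] [629, 407] y=-15 [242, 354] [647, 352]
0.07 sleeve front [228, 370] [536, 369] tip y=8 [191, 329] [628, 327] y=-15 [240, 279] [646, 278]
0.075 sleeve front [225, 285] [535, 284] tip y=8 [189, 249] [627, 247] y=-15 [238, 205] [645, 203]
0.08 sleeve front [223, 200] [533, 199] tip y=8 [187, 168] [626, 166] y=-15 [236, 129] [644, 128]
```

View pics/w15y.png

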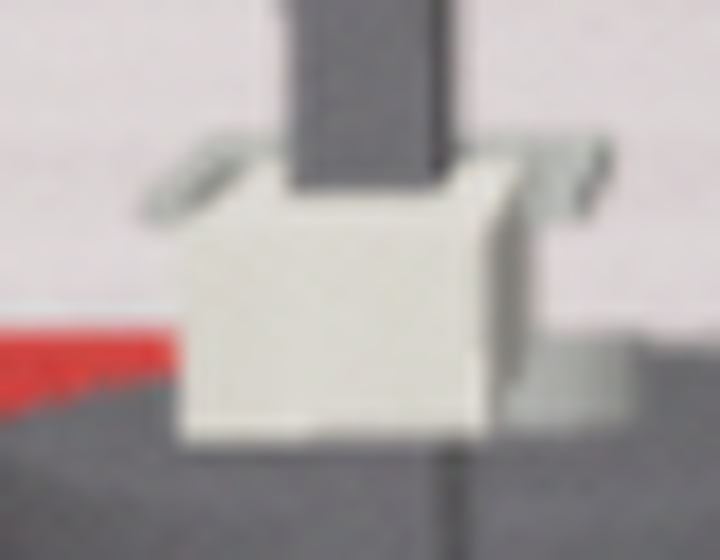

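The level view shows the sleeve from z≈0.066 to 0.078, and the pointer at about 0.078, so it is right at the upper edge. That is too marginal, and a fifth nut (about 8 mm) would bring it to about 4 mm above the underside. I'll straighten the tool and fetch the nut at (0.467, 0.326).

```bash
python3 -c "
from h import *
s=get_state();R=Ro.from_rotvec(s['tool_rot']).as_matrix();print(R.T@(np.array([.53,.24,.25])-s['position']))"
```

```text
[-0.12293742 -0.0818804  -0.05049923]
```

Request:
play_rows:
  series: [50,-0.03,-0.01,-0.012,0,6,0,50,-0.06,-0.03,-0.025,0,13,0,50,-0.09,-0.05,-0.04,0,20,0,50,-0.123,-0.082,-0.05,0,27,0,50,-0.123,-0.082,-0.05,0,34,0,50,-0.123,-0.082,-0.05,0,41,0,50,-0.123,-0.082,-0.05,0,48,0,50,-0.123,-0.082,-0.05,0,55,0,50,-0.123,-0.082,-0.05,0,62,0,50,-0.123,-0.082,-0.05,0,65,0]

```text
time: 30.13
position: [0.531, 0.2352, 0.2521]
tool_rot: [-2.371, -2.056, -0.024]
ft_force: [0.6, -0.5, -0.6]
grip_width: 0.503
```

```bash
python3 -c "
from h import *
st(); 
for o in nuts(snap('wrist','w16'),thr=.55): print(o)
go(.467,.3262,.05,32)"
```

```text
30.1333 [0.531  0.2352 0.2521] [-2.371 -2.056 -0.024] [ 0.62 -0.45 -0.56] 0.502604681859995 [-0.924  0.156  0.525  1.616 -0.088  1.378 -0.53 ]
(0.3968, 0.2432, 27, 0.86)
(0.3813, 0.3347, 54, 0.85)
(0.4673, 0.3272, 33, 0.84)
(0.6143, 0.3407, 39, 0.84)
now [0.531  0.2334 0.2519] jaw az -8.3 shift [ 0.0799 -0.078   0.2025] rz -40.3 tilt [ 0.008  0.012 -1.   ] F [-0.1 -3.   0.3] grip 0.501 t 30.18
```

```bash
python3 -c "
from h import *
go(.467,.3265,.05,-27);st()"
```

```text
now [0.531  0.2334 0.2519] jaw az -8.3 shift [ 0.0802 -0.0781  0.2025] rz 18.7 tilt [ 0.008  0.012 -1.   ] F [-0.1 -3.   0.3] grip 0.501 t 30.18
30.1833 [0.531  0.2334 0.2519] [-2.373 -2.053 -0.023] [-0.13 -3.04  0.34] 0.5008352959195662 [-0.923  0.156  0.527  1.617 -0.088  1.378 -0.53 ]
```

Request:
play_rows:
  series: [50,0.03,-0.03,0.02,0,0,6,50,0.06,-0.06,0.045,0,0,12,50,0.08,-0.078,0.08,0,0,18,50,0.08,-0.078,0.12,0,0,18.7,50,0.08,-0.078,0.16,0,0,18.7,50,0.08,-0.078,0.19,0,0,18.7,50,0.08,-0.078,0.2,0,0,18.7,50,0.08,-0.078,0.2,0,0,18.7,50,0.08,-0.078,0.2,0,0,18.7]

```text
time: 30.93
position: [0.4636, 0.331, 0.0483]
tool_rot: [-2.669, -1.657, -0.005]
ft_force: [0.7, 0.2, 0.5]
grip_width: 0.498
```

```bash
python3 -c "
from h import *
for o in nuts(snap('wrist','w17'),thr=.55): print(o)
go(.4665,.3265,.0085,-27);st()"
```

```text
(0.4663, 0.3317, 33, 0.79)
(0.6118, 0.3448, 39, 0.72)
now [0.4644 0.3317 0.0492] jaw az -26.3 shift [-0.0039  0.0041  0.0407] rz 0.7 tilt [ 0.004  0.004 -1.   ] F [-0.1  0.7 -0.7] grip 0.495 t 30.98
30.9833 [0.4644 0.3317 0.0492] [-2.668 -1.657 -0.009] [-0.07  0.75 -0.69] 0.4946997165127054 [-1.051  0.316  0.447  1.861 -0.162  0.994 -0.996]
```

Request:
play_rows:
  series: [50,-0.002,0.003,0.015,0,0,0,50,-0.002,0.003,0.03,0,0,0,50,-0.002,0.003,0.039,0,0,0,50,-0.002,0.003,0.04,0,0,0,20,-0.002,0.003,0.04,0,0,0,20,-0.002,0.003,0.04,0,0,0,20,-0.002,0.003,0.04,0,0,0,20,-0.002,0.003,0.04,0,0,0,20,-0.002,0.003,0.04,0,0,0,20,-0.002,0.003,0.04,0,0,0]

```text
time: 31.82
position: [0.4648, 0.3284, 0.0071]
tool_rot: [-2.668, -1.658, -0.003]
ft_force: [-1.1, 0.1, 6.1]
grip_width: 0.342
```

```bash
python3 -c "
from h import *
goslot(0,-.064,.18)"
```

```text
now [0.4648 0.3284 0.0071] jaw az -26.3 shift [-0.2995  0.2972 -0.1733] rz -18.7 tilt [ 0.002  0.002 -1.   ] F [-1.1  0.1  6.1] grip 0.342 t 31.82
```

Request:
play_rows:
  series: [20,0,0,-0.03,0,0,0,20,0,0,-0.07,0,0,0,20,0,0,-0.11,0,0,0,20,0,0,-0.15,0,0,-5,20,-0.025,0.025,-0.173,0,0,-11,20,-0.053,0.053,-0.173,0,0,-17,20,-0.08,0.08,-0.173,0,0,-18.7,20,-0.108,0.107,-0.173,0,0,-18.7,20,-0.136,0.135,-0.173,0,0,-18.7,20,-0.16,0.16,-0.173,0,0,-18.7]

```text
time: 32.65
position: [0.5368, 0.1105, 0.179]
tool_rot: [2.364, 2.068, 0.001]
ft_force: [0.8, -0.8, -0.1]
grip_width: 0.343
```

```bash
python3 -c "
from h import *
goslot(0,-.064,.18)"
```

```text
now [0.5368 0.1105 0.179 ] jaw az -7.6 shift [-0.1726  0.0854 -0.001 ] rz -0.0 tilt [ 0.  0. -1.] F [ 0.8 -0.8 -0.1] grip 0.343 t 32.65
```

Request:
play_rows:
  series: [20,-0.035,0.017,0,0,0,0,20,-0.07,0.034,0,0,0,0,20,-0.105,0.052,0,0,0,0,20,-0.14,0.07,0,0,0,0,20,-0.1725,0.0855,0,0,0,0,20,-0.1725,0.0855,0.02,0,0,0,20,-0.1725,0.0855,0.05,0,0,0,20,-0.1725,0.0855,0.075,0,0,0,20,-0.1725,0.0855,0.086,0,0,0,20,-0.1725,0.0855,0.087,0,0,0]

```text
time: 33.48
position: [0.5964, -0.0684, 0.0889]
tool_rot: [-2.36, -2.068, 0.007]
ft_force: [-0.2, 0.5, -0.1]
grip_width: 0.344
```

```bash
python3 -c "
from h import *
goslot(0,-.064,.089)"
```

```text
now [ 0.5964 -0.0684  0.0889] jaw az -7.6 shift [-0.0032  0.0026 -0.0001] rz 0.0 tilt [-0.006 -0.    -1.   ] F [-0.2  0.5 -0.1] grip 0.344 t 33.48
```

Request:
play_rows:
  series: [36,0,0,0,0,0,0,45,0,0,0,0,0,0,45,0,0,0,0,0,0,45,0,0,0,0,0,0,45,0,0,-0.02,0,0,0,45,0,0,-0.05,0,0,0,45,0.02,0,-0.08,0,0,0,50,0.06,-0.02,-0.12,0,0,0,50,0.1,-0.03,-0.15,0,0,0,50,0.14,-0.04,-0.17,0,0,0]

```text
time: 34.32
position: [0.5813, 0.0482, 0.2496]
tool_rot: [2.365, 2.065, 0.006]
ft_force: [0.6, 0.3, 0.2]
grip_width: 0.495
```

```bash
python3 -c "
from h import *
st();snap('side','s18',(170,150,310,270),5);snap('wrist','w18',None,1.4)"
```

```text
34.3167 [0.5813 0.0482 0.2496] [2.365 2.065 0.006] [0.63 0.33 0.19] 0.49529195188142344 [-0.718  0.184  0.677  1.609 -0.118  1.386 -0.163]
```

View pics/s18.png

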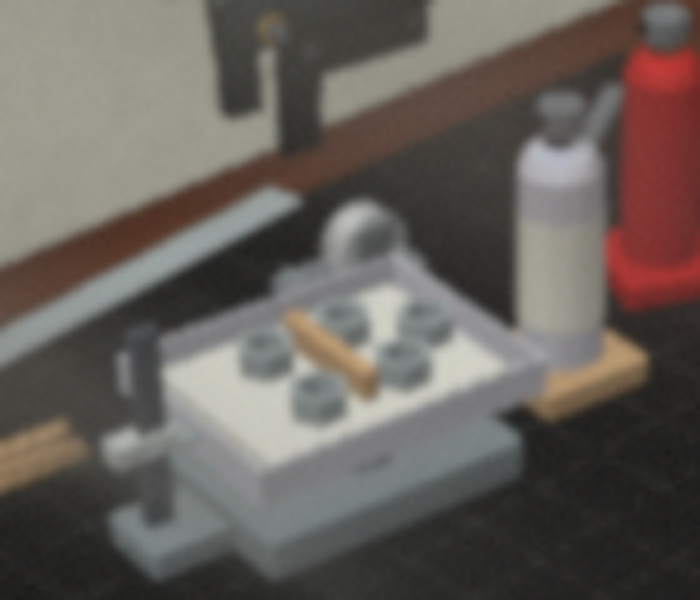

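View pics/w18.png

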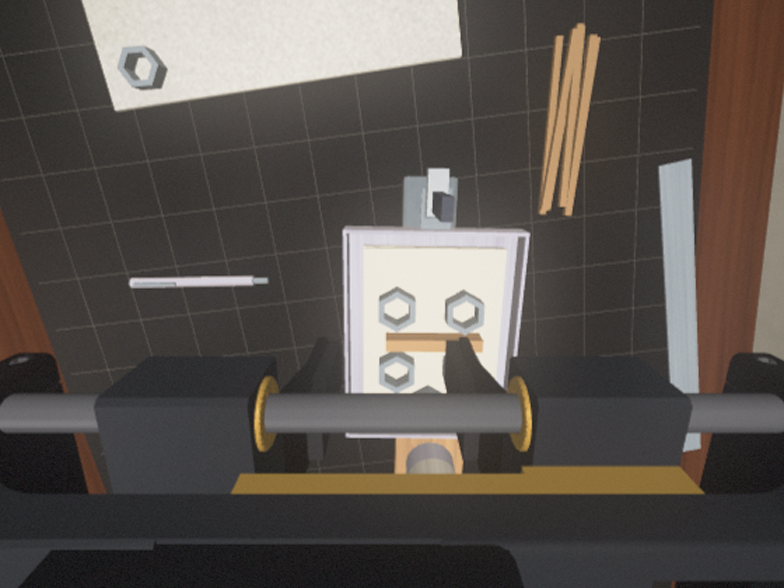

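Five nuts are in the pan. I'll repeat the level look at the pointer.

Request:
play_rows:
  series: [50,0.035,0,0,0,-6,0,50,0.075,0,0,0,-13,0,50,0.115,0,0,0,-20,0,50,0.15,0.002,0.01,0,-27,0,50,0.189,0.006,0.04,0,-34,0,50,0.189,0.006,0.07,0,-41,0,50,0.189,0.006,0.1,0,-48,0,50,0.189,0.006,0.12,0,-55,0,50,0.189,0.006,0.135,0,-62,0,50,0.189,0.006,0.135,0,-65,0]

```text
time: 35.25
position: [0.6087, 0.2364, 0.1013]
tool_rot: [1.626, 1.44, -1.06]
ft_force: [-1.2, -0.3, -2.3]
grip_width: 0.499
```

Request:
play_rows:
  series: [50,0,0,0,0,0,0,50,0,0,0,0,0,0,50,0,0,0,0,0,0]

```text
time: 35.5
position: [0.6131, 0.2347, 0.1138]
tool_rot: [1.644, 1.435, -1.04]
ft_force: [0.6, -0.3, 1.0]
grip_width: 0.502
```

```bash
python3 -c "
from h import *
st();d=snap('wrist','w19',None,1.4)
f=cv2.rotate(d['frame'][...,::-1],cv2.ROTATE_180)
cv2.imwrite('pics/w19r.png',cv2.resize(f[160:300,160:350],None,fx=4.2,fy=4.2,interpolation=cv2.INTER_CUBIC))"
```

```text
35.5 [0.6131 0.2347 0.1138] [ 1.644  1.435 -1.04 ] [ 0.61 -0.32  1.03] 0.501601161196393 [-1.031  1.111  0.614  0.996  0.308  1.9   -0.645]
```

View pics/w19r.png

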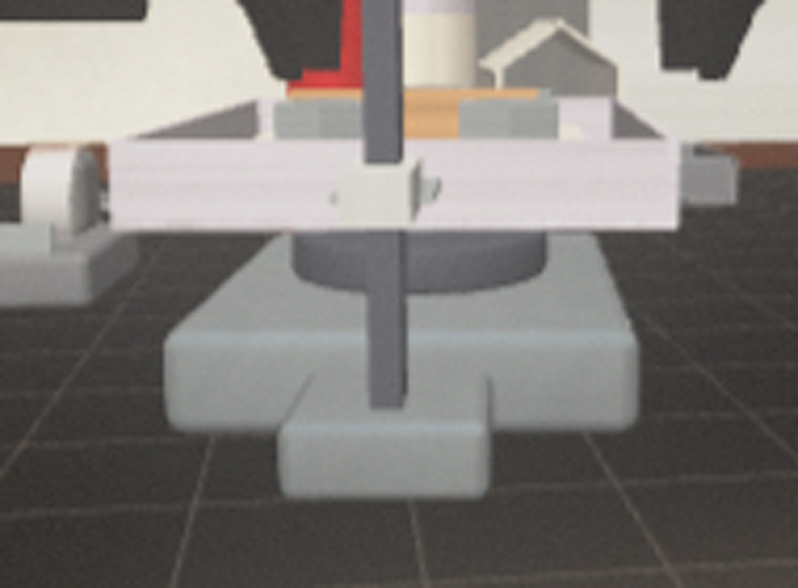

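The pointer tips sit clearly inside the sleeve's height: v≈195 against a sleeve of 168–230. I'll straighten the tool and carry the three spare nuts to the tray.

```bash
python3 -c "
from h import *
s=get_state();R=Ro.from_rotvec(s['tool_rot']).as_matrix();print(R.T@(np.array([.58,.22,.22])-s['position']))"
```

```text
[-0.10353713 -0.03053131 -0.02793033]
```

Request:
play_rows:
  series: [50,-0.03,0,-0.01,0,6,0,50,-0.06,-0.01,-0.018,0,13,0,50,-0.09,-0.02,-0.025,0,20,0,50,-0.104,-0.03,-0.028,0,27,0,50,-0.104,-0.03,-0.028,0,34,0,50,-0.104,-0.03,-0.028,0,41,0,50,-0.104,-0.03,-0.028,0,48,0,50,-0.104,-0.03,-0.028,0,55,0,50,-0.104,-0.03,-0.028,0,62,0,50,-0.104,-0.03,-0.028,0,65,0]

```text
time: 36.38
position: [0.5816, 0.2149, 0.2234]
tool_rot: [-2.371, -2.058, -0.022]
ft_force: [0.5, -1.4, 0.4]
grip_width: 0.5
```

Request:
play_rows:
  series: [50,0,0,0,0,0,0,50,0,0,0,0,0,0]

```text
time: 36.55
position: [0.5802, 0.2186, 0.2206]
tool_rot: [-2.367, -2.065, -0.008]
ft_force: [-0.6, 0.4, -0.4]
grip_width: 0.499
```

```bash
python3 -c "
from h import *
st(); 
for o in nuts(snap('wrist','w20'),thr=.55): print(o)
go(.6143,.34,.05,-21)"
```

```text
36.55 [0.5802 0.2186 0.2206] [-2.367 -2.065 -0.008] [-0.65  0.44 -0.37] 0.49885041206599784 [-0.869  0.277  0.57   1.558 -0.154  1.347 -0.418]
(0.6158, 0.3402, 39, 0.85)
(0.3983, 0.2432, 24, 0.81)
(0.3823, 0.3342, 54, 0.79)
now [0.5797 0.2207 0.2193] jaw az -7.6 shift [0.1224 0.0182 0.1697] rz 13.4 tilt [ 0.002  0.002 -1.   ] F [ 0.2  0.1 -0.4] grip 0.5 t 36.6
```

Request:
play_rows:
  series: [50,0.035,0.005,0.01,0,0,5,50,0.075,0.011,0.02,0,0,10,50,0.11,0.016,0.04,0,0,13.4,50,0.1225,0.019,0.075,0,0,13.4,50,0.1225,0.019,0.115,0,0,13.4,50,0.1225,0.019,0.15,0,0,13.4,50,0.1225,0.019,0.18,0,0,13.4,50,0.1225,0.019,0.2,0,0,13.4,50,0.1225,0.019,0.21,0,0,13.4,50,0.1225,0.019,0.211,0,0,13.4]

```text
time: 37.43
position: [0.6129, 0.3416, 0.0059]
tool_rot: [-2.585, -1.784, 0.005]
ft_force: [1.0, 0.6, 0.6]
grip_width: 0.497
```

```bash
python3 -c "
from h import *
go(.615,.34,.0085,-21)"
```

```text
now [0.6129 0.3416 0.0059] jaw az -20.8 shift [-0.0007  0.0025 -0.0026] rz 0.2 tilt [-0.003 -0.001 -1.   ] F [1.  0.6 0.6] grip 0.497 t 37.43
```

Request:
play_rows:
  series: [50,0,0,0,0,0,0,20,0,0,0,0,0,0,20,0,0,0,0,0,0,20,0,0,0,0,0,0,20,0,0,0,0,0,0,20,0,0,0,0,0,0,20,0,0,0,0,0,0]

```text
time: 38.02
position: [0.6146, 0.3398, 0.0063]
tool_rot: [-2.588, -1.78, -0.001]
ft_force: [0.7, 0.5, 0.2]
grip_width: 0.343
```

```bash
cat >> h.py <<'E'
TR=np.array([.4606,-.3946])
def gotray(px,py,z):
    th=np.radians(-1.6); x,y=TR+np.array([px*np.cos(th)-py*np.sin(th),px*np.sin(th)+py*np.cos(th)]); go(x,y,z,-1.6)
E
python3 -c "
from h import *
go(.55,.05,.20,-10);gotray(.032,.02,.2)"
```

```text
now [0.6146 0.3398 0.0063] jaw az -21.0 shift [-0.2936  0.0433 -0.1938] rz -11.0 tilt [ 0.  0. -1.] F [0.7 0.5 0.2] grip 0.343 t 38.02
now [0.6146 0.3398 0.0063] jaw az -21.0 shift [-0.7113  0.1425 -0.194 ] rz -19.4 tilt [ 0.  0. -1.] F [0.7 0.5 0.2] grip 0.343 t 38.02
```

Request:
play_rows:
  series: [20,0,0,-0.03,0,0,0,20,0,0,-0.07,0,0,0,20,0,0,-0.11,0,0,0,20,0,0,-0.15,0,0,0,20,0,0,-0.19,0,0,-5,20,-0.04,0.008,-0.19,0,0,-10,20,-0.08,0.016,-0.19,0,0,-15,20,-0.12,0.024,-0.19,0,0,-19.4,20,-0.16,0.032,-0.19,0,0,-19.4,20,-0.2,0.04,-0.19,0,0,-19.4]

```text
time: 38.85
position: [0.5796, 0.1364, 0.1962]
tool_rot: [-2.251, -2.191, -0.0]
ft_force: [1.0, -0.5, -0.4]
grip_width: 0.343
```

```bash
python3 -c "
from h import *
gotray(.032,.02,.2)"
```

```text
now [0.5796 0.1364 0.1962] jaw az -1.6 shift [-0.514  -0.0725 -0.004 ] rz 0.0 tilt [ 0.  0. -1.] F [ 1.  -0.5 -0.4] grip 0.343 t 38.85
```

Request:
play_rows:
  series: [20,-0.038,-0.014,-0.02,0,0,0,20,-0.076,-0.028,-0.03,0,0,0,20,-0.114,-0.042,-0.03,0,0,0,20,-0.152,-0.056,-0.03,0,0,0,20,-0.19,-0.07,-0.03,0,0,0,20,-0.23,-0.0725,-0.03,0,0,0,20,-0.27,-0.0725,-0.03,0,0,0,20,-0.31,-0.0725,-0.03,0,0,0,20,-0.35,-0.0725,-0.03,0,0,0,20,-0.39,-0.0725,-0.03,0,0,0]

```text
time: 39.68
position: [0.4966, -0.2513, 0.2266]
tool_rot: [2.251, 2.191, 0.003]
ft_force: [0.6, -0.7, -0.1]
grip_width: 0.344
```

```bash
python3 -c "
from h import *
gotray(.032,.02,.018);st()"
```

```text
now [ 0.4966 -0.2513  0.2266] jaw az -1.6 shift [-0.1244 -0.0004  0.2084] rz 0.0 tilt [ 0.002  0.001 -1.   ] F [ 0.6 -0.7 -0.1] grip 0.344 t 39.68
39.6833 [ 0.4966 -0.2513  0.2266] [2.251 2.191 0.003] [ 0.58 -0.74 -0.11] 0.343875552140747 [-0.393  0.153  0.906  1.709 -0.126  1.338  0.509]
```

Request:
play_rows:
  series: [20,-0.04,0,0.01,0,0,0,20,-0.08,0,0.02,0,0,0,20,-0.115,0,0.03,0,0,0,20,-0.124,0,0.06,0,0,0,20,-0.124,0,0.1,0,0,0,20,-0.124,0,0.135,0,0,0,20,-0.124,0,0.165,0,0,0,20,-0.124,0,0.19,0,0,0,20,-0.124,0,0.204,0,0,0,20,-0.124,0,0.207,0,0,0]

```text
time: 40.52
position: [0.4921, -0.3721, 0.0163]
tool_rot: [-2.248, -2.187, 0.002]
ft_force: [-0.8, 0.1, -0.7]
grip_width: 0.339
```

```bash
python3 -c "
from h import *
gotray(.032,.02,.018);st()"
```

```text
now [ 0.4921 -0.3721  0.0163] jaw az -1.6 shift [-0.0034  0.0011 -0.0017] rz 0.0 tilt [-0.004  0.002 -1.   ] F [-0.8  0.1 -0.7] grip 0.339 t 40.52
40.5167 [ 0.4921 -0.3721  0.0163] [-2.248e+00 -2.187e+00  2.000e-03] [-0.8   0.13 -0.72] 0.3392603211545526 [-0.034  0.555  0.816  1.765 -0.463  1.03   0.926]
```

Request:
play_rows:
  series: [20,0,0,0,0,0,0,36,0,0,0,0,0,0,43,0,0,0,0,0,0,43,0,0,0,0,0,0,43,0,0,-0.02,0,0,0,43,0,0,-0.06,0,0,0,43,0,0,-0.1,0,0,0,50,0,0,-0.14,0,0,0,50,0,0,-0.18,0,0,0,50,0.03,0,-0.2,0,0,0]

```text
time: 41.35
position: [0.4937, -0.3511, 0.226]
tool_rot: [2.253, 2.173, -0.002]
ft_force: [0.5, -0.9, 1.2]
grip_width: 0.491
```

```bash
python3 -c "
from h import *
go(.5,-.1,.22,10);go(.43,.25,.2,27);snap('top','t21',None,1.4);st()"
```

```text
now [ 0.4937 -0.3511  0.226 ] jaw az -2.1 shift [ 0.2512 -0.0028  0.0039] rz -12.1 tilt [ 0.007 -0.009 -1.   ] F [ 0.5 -0.9  1.2] grip 0.491 t 41.35
now [ 0.4937 -0.3511  0.226 ] jaw az -2.1 shift [ 0.5986 -0.0855  0.0203] rz -29.1 tilt [ 0.007 -0.009 -1.   ] F [ 0.5 -0.9  1.2] grip 0.491 t 41.35
41.4 [ 0.498  -0.3418  0.2276] [2.245 2.186 0.011] [2.65 1.39 0.41] 0.4933629458957799 [-0.214  0.298  0.948  1.602 -0.253  1.36   0.737]
```

View pics/t21.png

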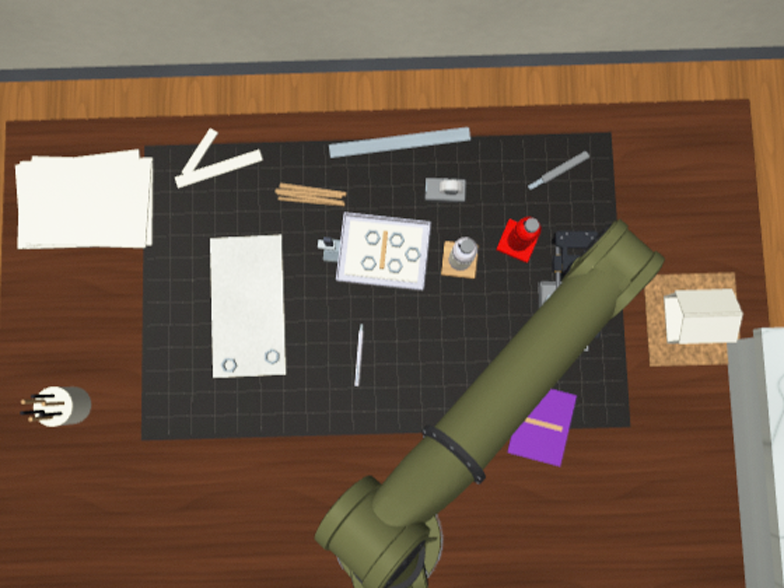

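Request:
play_rows:
  series: [50,0.04,0,0,0,0,0,50,0.08,0,0,0,0,0,50,0.12,0,0,0,0,0,50,0.16,0,0,0,0,-4,50,0.2,0,0,0,0,-8,50,0.24,0,0,0,0,-12,50,0.28,0,0,0,0,-16,50,0.32,0,0,0,0,-20,50,0.36,0,0,0,0,-24,50,0.4,0,0,0,0,-28]

```text
time: 42.23
position: [0.5054, 0.0585, 0.2202]
tool_rot: [1.65, 2.673, 0.005]
ft_force: [1.3, -1.2, -0.4]
grip_width: 0.499
```

```bash
python3 -c "
from h import *
go(.43,.14,.2,26);st()"
```

```text
now [0.5054 0.0585 0.2202] jaw az 26.6 shift [ 0.1066 -0.031   0.0202] rz 0.6 tilt [ 0.002  0.002 -1.   ] F [ 1.3 -1.2 -0.4] grip 0.499 t 42.23
42.2333 [0.5054 0.0585 0.2202] [1.65  2.673 0.005] [ 1.26 -1.21 -0.43] 0.4993519520901792 [-0.806  0.004  0.648  1.821 -0.004  1.316  0.308]
```

Request:
play_rows:
  series: [50,0.03,-0.01,0.01,0,0,0,50,0.065,-0.02,0.02,0,0,0,50,0.1,-0.031,0.02,0,0,0,50,0.107,-0.031,0.02,0,0,0,50,0.107,-0.031,0.02,0,0,0]

```text
time: 42.65
position: [0.4289, 0.1411, 0.1997]
tool_rot: [-1.647, -2.675, -0.003]
ft_force: [0.0, -0.5, 0.8]
grip_width: 0.497
```

```bash
python3 -c "
from h import *
for o in nuts(snap('wrist','w22'),thr=.55): print(o)
go(.397,.2427,.0085,26)"
```

```text
(0.3933, 0.2412, 27, 0.87)
now [0.4303 0.1391 0.1999] jaw az 26.6 shift [0.1074 0.0162 0.1915] rz 0.6 tilt [ 0.002  0.001 -1.   ] F [0.6 0.1 0.1] grip 0.496 t 42.7
```

Request:
play_rows:
  series: [50,0.035,0.005,0.01,0,0,0,50,0.07,0.01,0.02,0,0,0,50,0.1,0.014,0.04,0,0,0,50,0.1075,0.0147,0.075,0,0,0,50,0.1075,0.0147,0.11,0,0,0,50,0.1075,0.0147,0.145,0,0,0,50,0.1075,0.0147,0.17,0,0,0,50,0.1075,0.0147,0.185,0,0,0,50,0.1075,0.0147,0.191,0,0,0,50,0.1075,0.0147,0.192,0,0,0]

```text
time: 43.53
position: [0.3965, 0.2396, 0.0064]
tool_rot: [1.658, 2.668, -0.003]
ft_force: [0.0, -0.3, 0.3]
grip_width: 0.497
```

Request:
play_rows:
  series: [50,0,0,0,0,0,0,20,0,0,0,0,0,0,20,0,0,0,0,0,0,20,0,0,0,0,0,0,20,0,0,0,0,0,0,20,0,0,0,0,0,0,20,0,0,0,0,0,0]

```text
time: 44.12
position: [0.3962, 0.2418, 0.0082]
tool_rot: [1.654, 2.67, 0.003]
ft_force: [-0.9, -1.3, 6.7]
grip_width: 0.341
```

```bash
python3 -c "
from h import *
go(.5,.08,.2,10)"
```

```text
now [0.3962 0.2418 0.0082] jaw az 26.4 shift [-0.191   0.0212 -0.1919] rz 16.4 tilt [ 0.001  0.001 -1.   ] F [-0.9 -1.3  6.7] grip 0.341 t 44.12
```

Gripped. I'll lift and carry it to the tray.

Request:
play_rows:
  series: [20,0,0,-0.03,0,0,0,20,0,0,-0.07,0,0,0,20,0,0,-0.11,0,0,0,20,0,0,-0.15,0,0,0,20,0,0,-0.19,0,0,3,20,-0.038,0.004,-0.21,0,0,6,20,-0.076,0.008,-0.21,0,0,9,20,-0.114,0.013,-0.21,0,0,12,20,-0.152,0.017,-0.21,0,0,16,20,-0.191,0.021,-0.21,0,0,16.4]

```text
time: 44.95
position: [0.5, 0.0783, 0.2176]
tool_rot: [2.021, 2.405, 0.003]
ft_force: [0.9, 0.5, -0.9]
grip_width: 0.343
```

```bash
python3 -c "
from h import *
gotray(-.032,.02,.2);st()"
```

```text
now [0.5    0.0783 0.2176] jaw az 9.9 shift [-0.4331 -0.1476  0.0169] rz 11.5 tilt [ 0.001  0.001 -1.   ] F [ 0.9  0.5 -0.9] grip 0.343 t 44.95
44.95 [0.5    0.0783 0.2176] [2.021 2.405 0.003] [ 0.91  0.52 -0.85] 0.3429624133467651 [-8.270e-01 -1.000e-03  6.250e-01  1.829e+00 -1.000e-03  1.311e+00
 -2.800e-02]
```

Request:
play_rows:
  series: [20,-0.038,-0.013,0,0,0,3,20,-0.076,-0.026,0,0,0,6,20,-0.114,-0.039,0,0,0,9,20,-0.152,-0.052,0,0,0,11.5,20,-0.19,-0.065,0,0,0,11.5,20,-0.228,-0.078,0,0,0,11.5,20,-0.266,-0.091,0,0,0,11.5,20,-0.304,-0.104,0,0,0,11.5,20,-0.342,-0.117,0,0,0,11.5,20,-0.38,-0.13,0,0,0,11.5]

```text
time: 45.78
position: [0.4371, -0.3187, 0.2176]
tool_rot: [2.248, 2.193, 0.004]
ft_force: [2.1, 0.3, -0.9]
grip_width: 0.341
```

```bash
python3 -c "
from h import *
gotray(-.032,.02,.02);st()"
```

```text
now [ 0.4371 -0.3187  0.2176] jaw az -1.4 shift [-0.0554 -0.0071  0.1975] rz 0.2 tilt [ 0.002  0.001 -1.   ] F [ 2.1  0.3 -0.9] grip 0.341 t 45.78
45.7833 [ 0.4371 -0.3187  0.2176] [2.248 2.193 0.004] [ 2.07  0.28 -0.9 ] 0.34100800926284464 [-0.406  0.135  1.082  1.761 -0.125  1.317  0.679]
```

Request:
play_rows:
  series: [20,-0.01,-0.001,0.03,0,0,0,20,-0.02,-0.003,0.06,0,0,0,20,-0.03,-0.005,0.08,0,0,0]

```text
time: 46.03
position: [0.4306, -0.3474, 0.1348]
tool_rot: [-2.25, -2.19, 0.001]
ft_force: [0.1, 0.8, -0.9]
grip_width: 0.343
```

```bash
python3 -c "
from h import *
gotray(-.032,.02,.02);st();snap('wrist','w23',None,1.4)"
```

```text
now [ 0.4306 -0.3474  0.1348] jaw az -1.5 shift [-0.0264 -0.0005  0.1147] rz 0.1 tilt [-0.002  0.001 -1.   ] F [ 0.1  0.8 -0.9] grip 0.343 t 46.03
46.0333 [ 0.4306 -0.3474  0.1348] [-2.25e+00 -2.19e+00  1.00e-03] [ 0.06  0.81 -0.88] 0.34311141910377096 [-0.273  0.287  1.052  1.833 -0.269  1.178  0.839]
```

View pics/w23.png

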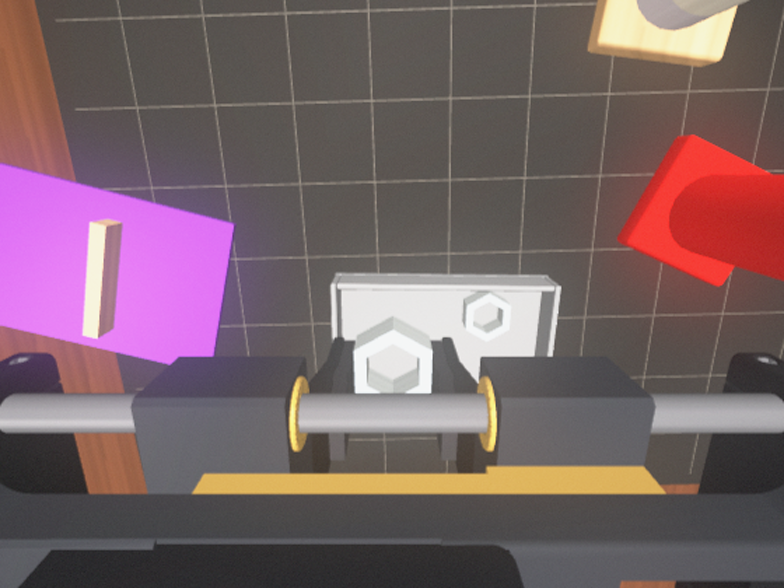

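Request:
play_rows:
  series: [20,-0.02,0,0.02,0,0,0,20,-0.0265,0,0.05,0,0,0,20,-0.0265,0,0.08,0,0,0,20,-0.0265,0,0.1,0,0,0,20,-0.0265,0,0.112,0,0,0,20,-0.0265,0,0.113,0,0,0,36,-0.0265,0,0.113,0,0,0,43,-0.0265,0,0.113,0,0,0,43,-0.0265,0,0.113,0,0,0,43,-0.0265,0,0.113,0,0,0]

```text
time: 46.92
position: [0.4322, -0.3741, 0.0256]
tool_rot: [2.247, 2.192, 0.002]
ft_force: [1.2, -0.3, 0.5]
grip_width: 0.423
```

Request:
play_rows:
  series: [43,0,0,-0.03,0,0,0,43,0,0,-0.07,0,0,0,43,0,0,-0.11,0,0,0,50,0,0.02,-0.15,0,0,0,50,0.03,0.03,-0.19,0,0,0,50,0.07,0.05,-0.2,0,0,0,50,0.11,0.06,-0.2,0,0,0,50,0.15,0.07,-0.2,0,0,0,50,0.19,0.08,-0.2,0,0,0,50,0.23,0.09,-0.2,0,0,0]

```text
time: 47.75
position: [0.5246, -0.1548, 0.2254]
tool_rot: [2.249, 2.192, 0.004]
ft_force: [0.6, 0.1, 0.4]
grip_width: 0.499
```

```bash
python3 -c "
from h import *
go(.43,.22,.2,-6);st()"
```

```text
now [ 0.5246 -0.1548  0.2254] jaw az -1.5 shift [ 0.3722 -0.1043  0.0256] rz 4.5 tilt [ 0.003  0.001 -1.   ] F [0.6 0.1 0.4] grip 0.499 t 47.75
47.75 [ 0.5246 -0.1548  0.2254] [2.249 2.192 0.004] [0.57 0.11 0.39] 0.4986991910827497 [-0.685  0.137  1.016  1.736 -0.122  1.332  0.329]
```

Request:
play_rows:
  series: [50,0.04,0,0,0,0,0,50,0.08,0,0,0,0,0,50,0.12,0,0,0,0,0,50,0.16,-0.01,0,0,0,0,50,0.2,-0.02,0,0,0,4.5,50,0.24,-0.035,0,0,0,4.5,50,0.275,-0.055,0.01,0,0,4.5,50,0.31,-0.075,0.02,0,0,4.5,50,0.345,-0.09,0.025,0,0,4.5,50,0.372,-0.104,0.025,0,0,4.5]

```text
time: 48.58
position: [0.4274, 0.2207, 0.1989]
tool_rot: [-2.33, -2.105, -0.001]
ft_force: [0.1, 0.9, -0.3]
grip_width: 0.5
```

```bash
python3 -c "
from h import *
for o in nuts(snap('wrist','w24'),thr=.55): print(o)
go(.3815,.334,.0085,-6);st()"
```

```text
(0.3793, 0.3342, 54, 0.82)
now [0.4246 0.2266 0.1991] jaw az -5.4 shift [ 0.1021 -0.0526  0.1911] rz 0.6 tilt [-0.002  0.004 -1.   ] F [-2.7  4.3  0.4] grip 0.5 t 48.63
48.6333 [0.4246 0.2266 0.1991] [-2.321e+00 -2.111e+00 -2.000e-03] [-2.71  4.29  0.41] 0.5003131025001892 [-1.174 -0.052  0.618  1.907  0.027  1.277 -0.658]
```

Request:
play_rows:
  series: [50,0.035,-0.018,0.02,0,0,0.6,50,0.07,-0.036,0.05,0,0,0.6,50,0.102,-0.053,0.09,0,0,0.6,50,0.102,-0.053,0.12,0,0,0.6,50,0.102,-0.053,0.14,0,0,0.6,50,0.102,-0.053,0.15,0,0,0.6,50,0.102,-0.053,0.15,0,0,0.6,50,0.102,-0.053,0.15,0,0,0.6]

```text
time: 49.3
position: [0.3887, 0.3245, 0.0503]
tool_rot: [2.346, 2.088, 0.002]
ft_force: [-0.4, -0.3, 0.1]
grip_width: 0.497
```

```bash
python3 -c "
from h import *
for o in nuts(snap('wrist','w25'),thr=.55): print(o)
go(.3808,.3345,.0085,-6);st()"
```

```text
(0.3783, 0.3392, 54, 0.74)
now [0.3893 0.3252 0.0512] jaw az -6.7 shift [ 0.0082 -0.0096  0.0427] rz -0.7 tilt [ 0.002  0.002 -1.   ] F [ 0.2 -0.   0.4] grip 0.502 t 49.35
49.35 [0.3893 0.3252 0.0512] [-2.347 -2.088 -0.005] [ 0.21 -0.05  0.41] 0.5015124605548477 [-1.24   0.189  0.536  2.012 -0.117  0.966 -0.762]
```

Request:
play_rows:
  series: [50,0.009,-0.01,0.005,0,0,0,50,0.009,-0.01,0.02,0,0,0,50,0.009,-0.01,0.035,0,0,0,50,0.009,-0.01,0.042,0,0,0,50,0.009,-0.01,0.042,0,0,0,20,0.009,-0.01,0.042,0,0,0,20,0.009,-0.01,0.042,0,0,0,20,0.009,-0.01,0.042,0,0,0,20,0.009,-0.01,0.042,0,0,0,20,0.009,-0.01,0.042,0,0,0]

```text
time: 50.18
position: [0.3791, 0.3358, 0.0082]
tool_rot: [-2.345, -2.09, -0.003]
ft_force: [-0.7, 0.9, 5.8]
grip_width: 0.344
```

Request:
play_rows:
  series: [20,0,0,0,0,0,0,20,0,0,-0.03,0,0,0,20,0,0,-0.07,0,0,0,20,0,0,-0.11,0,0,0,20,0,0,-0.15,0,0,0,20,0,0,-0.19,0,0,0,20,-0.03,0.02,-0.21,0,0,0,20,-0.06,0.04,-0.21,0,0,0,20,-0.09,0.06,-0.21,0,0,0,20,-0.12,0.08,-0.21,0,0,0]

```text
time: 51.02
position: [0.4449, 0.2052, 0.2177]
tool_rot: [-2.344, -2.091, -0.002]
ft_force: [0.4, 0.4, -1.1]
grip_width: 0.341
```

```bash
python3 -c "
from h import *
go(.53,-.02,.22,-4);gotray(0,-.022,.22);st()"
```

```text
now [0.4449 0.2052 0.2177] jaw az -6.5 shift [-0.2141  0.1102 -0.0025] rz -2.5 tilt [ 0.001  0.001 -1.   ] F [ 0.4  0.4 -1.1] grip 0.341 t 51.02
now [0.4449 0.2052 0.2177] jaw az -6.5 shift [-0.6161  0.0857 -0.0031] rz -4.9 tilt [ 0.001  0.001 -1.   ] F [ 0.4  0.4 -1.1] grip 0.341 t 51.02
51.0167 [0.4449 0.2052 0.2177] [-2.344e+00 -2.091e+00 -2.000e-03] [ 0.43  0.41 -1.13] 0.3405742982644721 [-1.171 -0.048  0.672  1.865  0.03   1.313 -0.621]
```

Request:
play_rows:
  series: [20,-0.035,0.02,0,0,0,-1,20,-0.07,0.04,0,0,0,-2,20,-0.105,0.058,0,0,0,-3,20,-0.14,0.075,0,0,0,-4,20,-0.178,0.086,0,0,0,-4.9,20,-0.218,0.09,0,0,0,-4.9,20,-0.258,0.09,0,0,0,-4.9,20,-0.298,0.09,0,0,0,-4.9,20,-0.338,0.09,0,0,0,-4.9,20,-0.378,0.09,0,0,0,-4.9]

```text
time: 51.85
position: [0.4897, -0.1809, 0.2172]
tool_rot: [-2.253, -2.189, -0.003]
ft_force: [1.6, -0.8, -1.2]
grip_width: 0.348
```

```bash
python3 -c "
from h import *
gotray(0,-.022,.2);st()"
```

```text
now [ 0.4897 -0.1809  0.2172] jaw az -1.7 shift [-0.2364 -0.0229  0.0168] rz -0.1 tilt [ 0.001  0.001 -1.   ] F [ 1.6 -0.8 -1.2] grip 0.348 t 51.85
51.85 [ 0.4897 -0.1809  0.2172] [-2.253 -2.189 -0.003] [ 1.65 -0.83 -1.22] 0.3482454175522112 [-0.757  0.058  1.112  1.804 -0.055  1.312  0.339]
```

Request:
play_rows:
  series: [20,-0.03,0,0.01,0,0,0,20,-0.06,0,0.03,0,0,0,20,-0.09,0,0.05,0,0,0]

```text
time: 52.1
position: [0.4883, -0.2707, 0.167]
tool_rot: [2.252, 2.188, 0.003]
ft_force: [1.0, 0.4, 0.4]
grip_width: 0.341
```

```bash
python3 -c "
from h import *
gotray(0,-.022,.12);st()"
```

```text
now [ 0.4883 -0.2707  0.167 ] jaw az -1.6 shift [-0.1467 -0.0242  0.0469] rz -0.0 tilt [ 0.002  0.    -1.   ] F [1.  0.4 0.4] grip 0.341 t 52.1
52.1 [ 0.4883 -0.2707  0.167 ] [2.252 2.188 0.003] [1.   0.41 0.43] 0.3413815758821728 [-0.504  0.279  1.126  1.789 -0.268  1.239  0.666]
```

Request:
play_rows:
  series: [20,-0.03,-0.004,0.02,0,0,0,20,-0.06,-0.008,0.04,0,0,0,20,-0.09,-0.012,0.055,0,0,0]

```text
time: 52.35
position: [0.4722, -0.3594, 0.1097]
tool_rot: [-2.252, -2.188, 0.001]
ft_force: [-0.5, 0.0, 0.3]
grip_width: 0.347
```

```bash
python3 -c "
from h import *
gotray(0,-.022,.1);st()"
```

```text
now [ 0.4722 -0.3594  0.1097] jaw az -1.7 shift [-0.0575 -0.0105  0.0097] rz -0.1 tilt [-0.002  0.001 -1.   ] F [-0.5  0.   0.3] grip 0.347 t 52.35
52.35 [ 0.4722 -0.3594  0.1097] [-2.252e+00 -2.188e+00  1.000e-03] [-0.47  0.04  0.32] 0.34704337913043337 [-0.226  0.447  1.044  1.76  -0.416  1.179  0.911]
```

Request:
play_rows:
  series: [20,-0.035,-0.006,0.01,0,0,0,20,-0.0575,-0.0105,0.02,0,0,0,20,-0.0575,-0.0105,0.045,0,0,0,20,-0.0575,-0.0105,0.068,0,0,0,20,-0.0575,-0.0105,0.082,0,0,0,20,-0.0575,-0.0105,0.088,0,0,0,20,-0.0575,-0.0105,0.088,0,0,0,36,-0.0575,-0.0105,0.088,0,0,0,43,-0.0575,-0.0105,0.088,0,0,0,43,-0.0575,-0.0105,0.088,0,0,0]

```text
time: 53.18
position: [0.4622, -0.4164, 0.0257]
tool_rot: [2.251, 2.188, 0.001]
ft_force: [-0.6, 0.2, 0.2]
grip_width: 0.408
```

Request:
play_rows:
  series: [43,0,0,0,0,0,0,43,0,0,-0.03,0,0,0,43,0,0,-0.07,0,0,0,43,0,0,-0.11,0,0,0,43,0,0,-0.14,0,0,0,43,0,0.03,-0.17,0,0,0]

```text
time: 53.68
position: [0.4846, -0.4195, 0.1972]
tool_rot: [2.263, 2.179, -0.0]
ft_force: [-0.1, -2.4, 0.4]
grip_width: 0.435
```

```bash
python3 -c "
from h import *
st();snap('wrist','w26',None,1.4);go(.5,-.26,.19,-1.6)"
```

```text
53.6833 [ 0.4846 -0.4195  0.1972] [ 2.263  2.179 -0.   ] [-0.06 -2.35  0.4 ] 0.43516477997390784 [-0.102  0.478  1.052  1.541 -0.42   1.368  0.95 ]
now [ 0.4976 -0.4186  0.2028] jaw az -1.5 shift [ 0.1587 -0.002   0.0118] rz 0.1 tilt [ 0.013 -0.007 -1.   ] F [7.1 0.4 4.4] grip 0.43 t 53.73
```

View pics/w26.png

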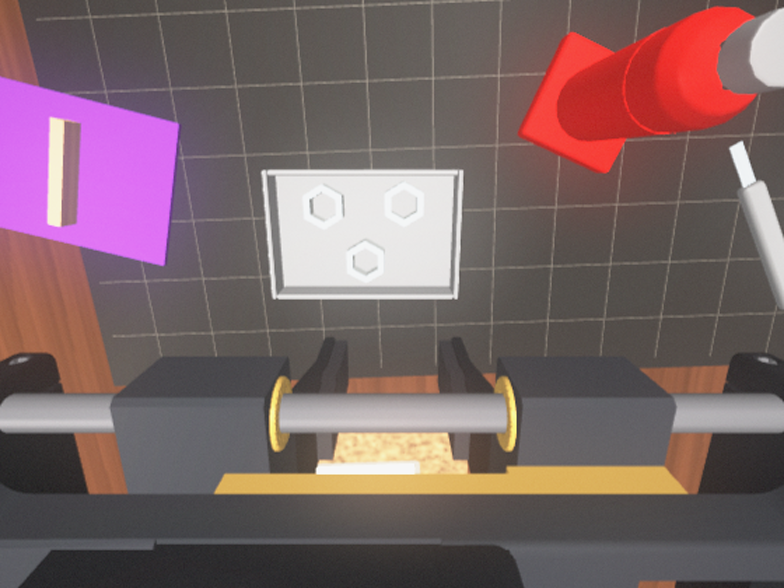

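All three spares lie in the tray, at (323,206), (404,203) and (366,260). Now I'll hold still and run the final checks.

Request:
play_rows:
  series: [50,0,0,0,0,0,0,50,0,0,0,0,0,0,50,0,0,0,0,0,0,50,0,0,0,0,0,0,50,0,0,0,0,0,0,50,0,0,0,0,0,0]

```text
time: 54.23
position: [0.4898, -0.4166, 0.1928]
tool_rot: [-2.253, -2.187, 0.0]
ft_force: [-0.2, 0.0, -0.5]
grip_width: 0.497
```

Run:
```python
from h import *
st();e=snap('side','s27');t=snap('top','t27')
f=e['frame'][...,::-1]; g=np.zeros((560,800,3),np.uint8)
g[:,:400]=cv2.resize(f[200:270,185:225],None,fx=10,fy=8,interpolation=cv2.INTER_CUBIC)
b=cv2.resize(t['frame'][...,::-1][100:300,140:440],(400,267),interpolation=cv2.INTER_AREA); g[:267,400:]=b
b=cv2.resize(t['frame'][...,::-1][145:212,225:315],(400,290),interpolation=cv2.INTER_CUBIC); g[268:558,400:]=b
cv2.imwrite('pics/f27.png',g)
d=load('w19'); f=cv2.rotate(d['frame'][...,::-1],cv2.ROTATE_180)
cv2.imwrite('pics/w19y.png',cv2.resize(f[190:225,230:270],None,fx=18,fy=16,interpolation=cv2.INTER_CUBIC))
th=np.radians(-7.6);ex=np.array([np.cos(th),np.sin(th),0]);ey=np.array([-ex[1],ex[0],0])
A=np.array([.6070,-.0085,0])+ey*.115
def pz(x,y,z):
    u,v=proj(d,A+ex*x+ey*y+np.array([0,0,z])); return [round(18*(560-u-230)),round(16*(420-v-190))]
for z in (.065,.07,.075,.08): print(z,'sleeve front',pz(-.008,.025,z),'tip y=8',pz(-.012,.008,z),'y=11',pz(-.012,.011,z))
```

```text
54.2333 [ 0.4898 -0.4166  0.1928] [-2.253 -2.187  0.   ] [-0.24  0.03 -0.52] 0.4969031808222764 [-0.102  0.486  1.044  1.539 -0.425  1.364  0.951]
0.065 sleeve front [551, 407] tip y=8 [643, 363] y=11 [640, 370]
0.07 sleeve front [550, 322] tip y=8 [642, 282] y=11 [639, 289]
0.075 sleeve front [548, 236] tip y=8 [641, 202] y=11 [638, 207]
0.08 sleeve front [547, 150] tip y=8 [640, 120] y=11 [638, 125]
```

View pics/f27.png

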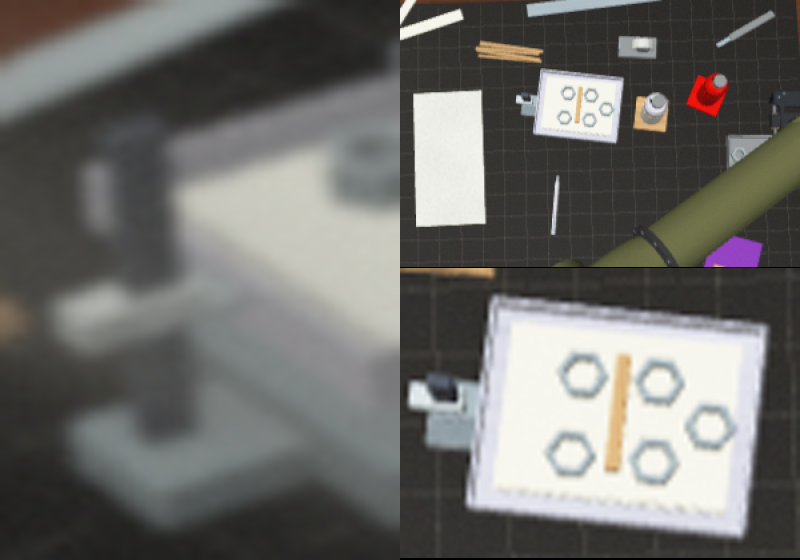

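View pics/w19y.png

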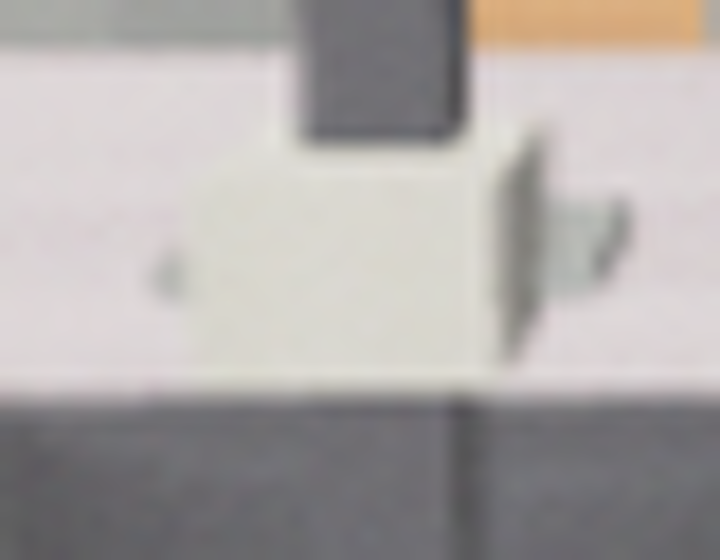

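The sleeve spans about 0.066–0.078 and the pointer is at about 0.070–0.071, which is 4–5 mm above the underside and well inside. The cover is centred and the sheet is empty. I'm handing in.

```bash
python3 -c "
from h import *
print(close_job())"
```

```text
the job is handed in; nothing more can be done
None
```

The job is done and handed in; the last position reading before hand-in was at 54.2 s of the 210 s allowed. No verdict was reported.

- **Spray cap:** I pressed it to its stop, with 25 N and no further travel. A side view then showed it back up.
- **Cover board:** It lies flat, rib up, centred over the base board in the pan. It was set down after an offset of about 2.5 mm was corrected.
- **Nuts in the pan:** After four nuts the pointer sat about at the sleeve's upper edge, too close to trust, so I added a fifth.
- **Pointer:** In a near-level wrist view it measured about 4.5 mm above the sleeve's underside, inside its 12 mm. The final side view agreed.
- **Spare nuts:** All eight nuts were present. The other three lie flat in the grey tray and the sheet is empty.
- **Bystanders:** The final top view shows the pencil, tape dispenser and sticks where they were. I did not measure them exactly.
- **One slip:** During the third pick, a descent that ended too fast bumped the surface at 88 N on the wrist, under the 120 N limit. I ended later descents slowly.

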